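Change the rotor of a laboratory mill and hang up the spares

TASK

Change the mill over to the 96 mm rotor: take the clear cover off, pull the small rotor left from the last run off the spindle, push the 96 mm one onto the splined spindle, turning it to and fro as needed until the teeth mesh and it goes fully home, and put the cover back on, seated all round. Hang every other rotor, the one you took out and all the spares lying on the bench, flat against the draining rack's tray, one to a peg, and leave the jars and the dish of nuts alone.

Things in the scene. Friction and masses are not known exactly. Their poses are not given: they have to be found in the camera images.
- spindle_seat (a point): Foot of the mill's upright, locked spindle, on its shoulder, where the underside of a fitted rotor rests. Spindle: 20 mm core, 55 mm tall from here, the last 6 mm tapered; six ribs 4.5 mm wide, 30 mm over the tips, up to 45 mm from here. z up the axis, x through a rib (repeats every 60 deg). A meshed rotor has about 7 deg of play either way.
- chamber_rim (a point): Centre of the rim of the fixed mill's open round grinding chamber: 128 mm inside, 144 mm outside diameter, 35 mm deep, on a white housing 200 x 210 mm whose top is 130 mm over the bench. It is on the spindle axis, 29 mm above the spindle's foot, 165 mm over the bench. The mill's place and yaw differ in each start.
- cover_knob (a point): Middle of the steel knob (34 mm across, 30 mm tall) on the mill's clear cover, 0.30 kg; z up. The cover is an upturned cup, 118 mm outside, 108 mm inside, lower edge 83 mm and top 15 mm below this point; 144 mm flange, underside 65 mm below this point. Seated, the flange rests on the chamber rim and this point is 94 mm above the spindle's foot, on its axis. It starts seated.
- rotor_old_mid (a point): Starts fitted on the spindle, under the cover. Rotor 80 mm in diameter: steel disc 6 mm thick, 6 upright teeth at its rim (tops 22 mm above the underside), hub 44 to 47 mm wide and 60 mm tall. The splined bore goes right through; its six teeth, 4.5 mm wide, reach in to 23 mm diameter, the grooves to 33 mm. Point: hub axis, 30 mm above the underside; z up the hub, x through a groove (repeats every 60 deg). 0.35 kg.
- rotor_96_mid (a point): The one to fit. Lies flat on the bench, hub up. Rotor 96 mm in diameter: steel disc 6 mm thick, 6 upright teeth at its rim (tops 22 mm above the underside), hub 44 to 47 mm wide and 60 mm tall. The splined bore goes right through; its six teeth, 4.5 mm wide, reach in to 23 mm diameter, the grooves to 33 mm. Point: hub axis, 30 mm above the underside; z up the hub, x through a groove (repeats every 60 deg). 0.42 kg.
- rotor_80_mid (a point): A spare. Lies flat on the bench, hub up. Absent in some starts. Rotor 80 mm in diameter: steel disc 6 mm thick, 12 upright teeth at its rim (tops 22 mm above the underside), hub 44 to 47 mm wide and 60 mm tall. The splined bore goes right through; its six teeth, 4.5 mm wide, reach in to 23 mm diameter, the grooves to 33 mm. Point: hub axis, 30 mm above the underside; z up the hub, x through a groove (repeats every 60 deg). 0.35 kg.
- rotor_112a_mid (a point): A spare. Lies flat on the bench, hub up. Absent in some starts. Rotor 112 mm in diameter: steel disc 6 mm thick, 6 upright teeth at its rim (tops 22 mm above the underside), hub 44 to 47 mm wide and 60 mm tall. The splined bore goes right through; its six teeth, 4.5 mm wide, reach in to 23 mm diameter, the grooves to 33 mm. Point: hub axis, 30 mm above the underside; z up the hub, x through a groove (repeats every 60 deg). 0.5 kg.
- rotor_112b_mid (a point): A spare. Lies flat on the bench, hub up. Absent in some starts. Rotor 112 mm in diameter: steel disc 6 mm thick, 12 upright teeth at its rim (tops 22 mm above the underside), hub 44 to 47 mm wide and 60 mm tall. The splined bore goes right through; its six teeth, 4.5 mm wide, reach in to 23 mm diameter, the grooves to 33 mm. Point: hub axis, 30 mm above the underside; z up the hub, x through a groove (repeats every 60 deg). 0.5 kg.
- peg0 (a point): The front right peg, seen from the robot, of the fixed draining rack's four: round steel, 16 mm across, 88 mm long, rounded tip, square to the sloped 245 mm square tray, leaning 23 deg from upright towards the robot; pegs 120 mm apart. Point: peg axis, 30 mm above the tray; z along the peg to its tip, x up the slope. A rotor hung flat against the tray has its middle here.
- peg1 (a point): The front left peg, seen from the robot, of the fixed draining rack's four: round steel, 16 mm across, 88 mm long, rounded tip, square to the sloped 245 mm square tray, leaning 23 deg from upright towards the robot; pegs 120 mm apart. Point: peg axis, 30 mm above the tray; z along the peg to its tip, x up the slope. A rotor hung flat against the tray has its middle here.
- peg2 (a point): The back right peg, seen from the robot, of the fixed draining rack's four: round steel, 16 mm across, 88 mm long, rounded tip, square to the sloped 245 mm square tray, leaning 23 deg from upright towards the robot; pegs 120 mm apart. Point: peg axis, 30 mm above the tray; z along the peg to its tip, x up the slope. A rotor hung flat against the tray has its middle here.
- peg3 (a point): The back left peg, seen from the robot, of the fixed draining rack's four: round steel, 16 mm across, 88 mm long, rounded tip, square to the sloped 245 mm square tray, leaning 23 deg from upright towards the robot; pegs 120 mm apart. Point: peg axis, 30 mm above the tray; z along the peg to its tip, x up the slope. A rotor hung flat against the tray has its middle here.
- jar_a: Bystander: jar with a red lid, 64 mm wide, 85 mm tall; origin under its middle.
- jar_b: Bystander: another such jar.
- nut_dish: Bystander: glass dish of nuts, 94 mm wide, 18 mm tall; origin under its middle.

How it is judged (in metres and radians):
On the way, in this order (a step that is already met when the one before it is completed fails the run):
1. the cover is off the mill (horizontal distance between cover_knob and spindle_seat above 0.12 m), for 0.2 s.
2. the small rotor of the last run is off the spindle (horizontal distance between rotor_old_mid and spindle_seat above 0.1 m), for 0.2 s.
3. the 96 mm rotor is meshed and fully home on the spindle (horizontal distance between rotor_96_mid and spindle_seat below 0.004 m and z of rotor_96_mid in the frame of spindle_seat between 0.025 and 0.034 m and angle between rotor_96_mid's own z axis and vertical below 0.07 rad), for 0.2 s.
4. the cover is seated on the mill (horizontal distance between cover_knob and spindle_seat below 0.01 m and z of cover_knob in the frame of spindle_seat between 0.088 and 0.098 m and angle between cover_knob's own z axis and vertical below 0.04 rad), for 0.2 s.
At the end, for the whole second after the job is handed in: 96 mm rotor home on the spindle (4 mm of axis and seat height, upright); cover seated (10 mm of axis, 5 mm of height, level); every other rotor present on its own peg against the tray (its middle within 12 mm of the peg point, axis within 7 degrees); all at rest (all of step 3 and all of step 4 and ((distance between rotor_old_mid and peg0 below 0.012 m and angle between the z axis of rotor_old_mid and the z axis of peg0, either way round below 0.12 rad) or (distance between rotor_old_mid and peg1 below 0.012 m and angle between the z axis of rotor_old_mid and the z axis of peg1, either way round below 0.12 rad) or (distance between rotor_old_mid and peg2 below 0.012 m and angle between the z axis of rotor_old_mid and the z axis of peg2, either way round below 0.12 rad) or (distance between rotor_old_mid and peg3 below 0.012 m and angle between the z axis of rotor_old_mid and the z axis of peg3, either way round below 0.12 rad)) and ((distance between rotor_80_mid and peg0 below 0.012 m and angle between the z axis of rotor_80_mid and the z axis of peg0, either way round below 0.12 rad) or (distance between rotor_80_mid and peg1 below 0.012 m and angle between the z axis of rotor_80_mid and the z axis of peg1, either way round below 0.12 rad) or (distance between rotor_80_mid and peg2 below 0.012 m and angle between the z axis of rotor_80_mid and the z axis of peg2, either way round below 0.12 rad) or (distance between rotor_80_mid and peg3 below 0.012 m and angle between the z axis of rotor_80_mid and the z axis of peg3, either way round below 0.12 rad)) and ((distance between rotor_112a_mid and peg0 below 0.012 m and angle between the z axis of rotor_112a_mid and the z axis of peg0, either way round below 0.12 rad) or (distance between rotor_112a_mid and peg1 below 0.012 m and angle between the z axis of rotor_112a_mid and the z axis of peg1, either way round below 0.12 rad) or (distance between rotor_112a_mid and peg2 below 0.012 m and angle between the z axis of rotor_112a_mid and the z axis of peg2, either way round below 0.12 rad) or (distance between rotor_112a_mid and peg3 below 0.012 m and angle between the z axis of rotor_112a_mid and the z axis of peg3, either way round below 0.12 rad)) and ((distance between rotor_112b_mid and peg0 below 0.012 m and angle between the z axis of rotor_112b_mid and the z axis of peg0, either way round below 0.12 rad) or (distance between rotor_112b_mid and peg1 below 0.012 m and angle between the z axis of rotor_112b_mid and the z axis of peg1, either way round below 0.12 rad) or (distance between rotor_112b_mid and peg2 below 0.012 m and angle between the z axis of rotor_112b_mid and the z axis of peg2, either way round below 0.12 rad) or (distance between rotor_112b_mid and peg3 below 0.012 m and angle between the z axis of rotor_112b_mid and the z axis of peg3, either way round below 0.12 rad)) and linear speed of each of rotor_96, cover, rotor_old, rotor_80, rotor_112a, rotor_112b below 0.03 m/s); the robot touches nothing.
It fails at once if the bystander jar_a is pushed away (more than 30 mm) (distance of jar_a from where it was at the start of the episode above 0.03 m).
It fails at once if the bystander jar_b is pushed away (more than 30 mm) (distance of jar_b from where it was at the start of the episode above 0.03 m).
It fails at once if the bystander nut_dish is pushed away (more than 30 mm) (distance of nut_dish from where it was at the start of the episode above 0.03 m).
Of rotor_80, rotor_112a, rotor_112b only 1 to 3 are there at a start; the rules pass over those that are not, and their reading is None.
At some moment in a run one of rotor_96, rotor_80, rotor_112a, rotor_112b may be knocked a few centimetres aside while the robot is not near it.
It also fails if it takes over 210 s, if anything falls off the work surface, if the arm or the gripper's body presses on something with over 40 N, if the wrist force passes 120 N, or if a joint passes its speed limit or range.

ROBOT

A 6-joint arm with a two-finger parallel gripper is mounted at the origin on the work surface. World frame = base frame: x ahead of the robot, y to its left, z up, the work surface at z = 0. Lengths are in m, angles in degrees, forces in N, time in s.
With the tool pointing down it reaches from about 0.25 to 0.725 m from the base axis. Payload 9.7 kg.
Tool frame: the origin (TCP) lies at the very end of the fingers, on their centre line; the grasp point (between the pads) lies 19 mm behind it; z points along the fingers, y is the line along which they close (so a half turn about z gives the same grasp; the last joint's range is limited). The gripper opens to 85 mm and grips with 20 to 120 N. Pads are 22 mm wide; open, the fingers measure 114 mm over their backs; the gripper's body (76 mm by 85 mm) begins 54 mm behind the grasp point. The pads swing forward as they close: fully open they stand 13 mm farther back than shut.
Start: joints at [-65.088, 4.979, 10.078, 95.1, 0, 90], TCP at [0.232, -0.499, 0.231] pointing down, gripper open.
Joint ranges: [-179.16, 179.16], [-48.56, 103.87], [-65.8, 70.77], [-126.05, 130.52], [-82.76, 87.17], [-180, 180]. Speed limits (degrees/s): [127.2, 127.2, 147.25, 180, 180, 180].

INTERFACE

Orientations are given as [roll, pitch, yaw] about the fixed x, y, z axes, in that order (R = Rz(yaw) Ry(pitch) Rx(roll)).
In Python, from workcell import telemetry, optics, workorder gives the robot as it stands.
- The arm moves only by the shell command python3 -m handwheel 'ROWS' [FORCE]. ROWS is JSON, a list of rows, each an object of numbers: "tx", "ty", "tz": the shift along the tool's x, y, z in m; "ax", "ay", "az": the turn, a rotation vector about the tool's x, y, z in degrees; "jaw": the gripper command: -1 is shut, 1 is fully open, values between are in proportion. A call has exactly 10 rows; each row shifts and turns the commanded pose from where the row before left it, along the tool's axes as they then stand; what a row does not reach is not made up. A row lasts 1/8 s, in which the tool goes at most 62.5 mm and 10.7 degrees, less where a joint would pass 70% of its speed; a pose out of reach is approached as far as the arm can. A call is refused whole if a number of a shift passes 0.0625 or a number of a turn 10.7, either way. A call with a gripper value outside its range is refused whole. The fingers move at their own pace and stop on an object; FORCE is the grip in N (left out, the last holds). Time passes only in rows, so rows that do not move let the fingers close, or fill a call up. It gives the time, the measured TCP pose, the force, the opening and the grip force at its end, in the units of the state.
- telemetry.get_obs(): the state, without advancing time (a new reading comes with each control period).
- optics.camera(name): name is "side" or "top" or "wrist"; returns a dict with "color" (420x560x3 uint8, red, green, blue), "K" (3x3 intrinsics, pixels), "k1" (the pictures are not rectified: a ray, as slopes to the right and down, at radius r is drawn at 1 + k1 r^2 times it, then the intrinsics apply), "extrinsics" (4x4, takes a point from camera to world coordinates); the wrist camera has in their place "mount" (4x4, takes a point from camera to tool coordinates, whose origin is the TCP and whose axes are the flange's). Camera axes: x right, y down, z forward; pixel columns grow to the right and rows downward; lengths in m; the calibration is good to about 2 mm. A picture is of the moment at which its call begins: read the wrist's pose just before it. There is no depth.
- workorder.job_done(): hands the job in; it is judged then, once.
The state is a dict: "time": time; "q": joint angles; "qd": joint speeds; "joint_efforts": joint torques, N m; "ee_pos": TCP position; "tcp_rot": TCP orientation; "wrist_force": force on the tool from outside, world axes, zero at the start; "torque": the same for the moment, N m; "opening": finger opening in m; "grasp_force": force on a finger pad.
Only numpy, scipy, OpenCV 4.12 (cv2) and the standard library are available. Lean on these libraries where they do the work, as an engineer would, in place of code of your own. Each camera call takes 0.05 s, during which the arm holds its last target. There are 200 camera calls.

## Working session

There is one attempt and no reset: what is moved stays moved. The work goes in short steps, Python scripts to look and compute and a shell command to move; the robot and the scene stay as the last step left them, time stands still between calls to the robot, and variables do not carry over. Pictures are saved under pics/ and viewed, at most 14 in all, crops included, and the job is handed in when it is done.

```bash
mkdir -p pics; ls
python3 - <<'E'
from workcell import telemetry, optics
import cv2, numpy as np
print(telemetry.get_obs())
for n in("top","side","wrist"):
    c=optics.camera(n); cv2.imwrite(f"pics/{n}0.png",c["color"][:,:,::-1])
    print(n,c["K"],c["k1"],c.get("extrinsics",c.get("mount")))
E
```

```text
pics
{'time': 0.0, 'q': array([-6.50860926e+01,  5.01031369e+00,  1.00344031e+01,  9.50979935e+01,
       -1.67197257e-04,  9.00004530e+01]), 'qd': array([-0.01636889, -0.02012972, -0.03609295,  0.0538309 ,  0.00337836,
       -0.07319658]), 'joint_efforts': array([-4.07109719e-04, -5.20382488e+01,  4.64813697e+01,  1.59503182e-02,
       -3.69319177e-04, -7.44090016e-06]), 'ee_pos': array([ 0.23159779, -0.49861974,  0.23059014]), 'tcp_rot': array([-1.79926096e+02,  1.67781405e-04,  2.49134546e+01]), 'wrist_force': array([-0.7021911 , -0.37400939, -0.01319758]), 'torque': array([-0.00178308, -0.04083996, -0.01796124]), 'grasp_force': 0.0, 'opening': 0.08554652050472182}
top [[501.13079047   0.         280.60386725]
 [  0.         501.13079047 212.86467312]
 [  0.           0.           1.        ]] -0.04231136264231932 [[-0.01351503 -0.9963885   0.08382904  0.40876017]
 [-0.99983164  0.01242582 -0.01350142  0.03412784]
 [ 0.01241101 -0.0839974  -0.99638868  1.72401923]
 [ 0.          0.          0.          1.        ]]
side [[398.80438603   0.         276.92361846]
 [  0.         398.80438603 216.30374061]
 [  0.           0.           1.        ]] 0.008414345680859811 [[-0.99805167 -0.01920767  0.05936264  0.45192365]
 [-0.05788452  0.64014179 -0.76607302  0.96853191]
 [-0.02328602 -0.76801664 -0.64000641  0.93594892]
 [ 0.          0.          0.          1.        ]]
wrist [[342.2678234    0.         278.67059866]
 [  0.         342.2678234  207.08708491]
 [  0.           0.           1.        ]] -0.05798483810463522 [[-8.79221477e-04 -9.46010428e-01 -3.24134998e-01  8.34451835e-02]
 [ 9.99998985e-01 -4.68234901e-04 -1.34593761e-03  3.04285941e-04]
 [ 1.12149969e-03 -3.24135853e-01  9.46009879e-01 -1.44380513e-01]
 [ 0.00000000e+00  0.00000000e+00  0.00000000e+00  1.00000000e+00]]
```

View pics/top0.png

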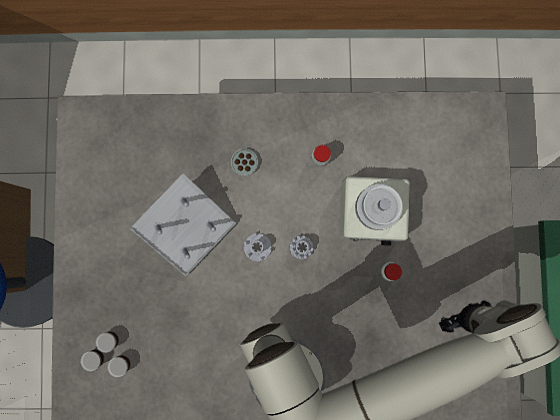

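View pics/side0.png

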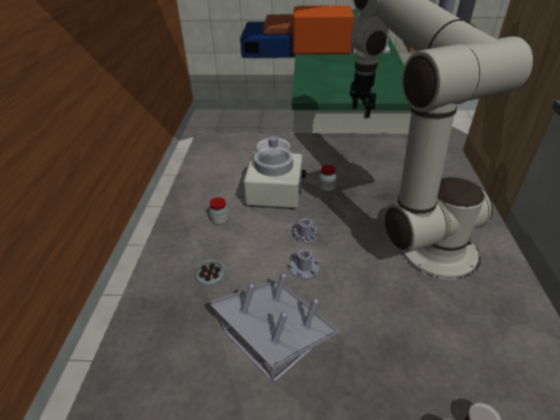

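Top: the mill's knob is at about (382,204). There are two bench rotors, at (257,247) and (301,246). The rack is around (185,225), the jars at (322,154) and (392,271), and the dish at (245,161). Next I'll zoom in.

```bash
cat > h.py <<'E'
import numpy as np, cv2
from scipy.spatial.transform import Rotation as R
from workcell import telemetry, optics
def toolT(o):
    T=np.eye(4); T[:3,:3]=R.from_euler('xyz',o['tcp_rot'],degrees=True).as_matrix(); T[:3,3]=o['ee_pos']; return T
def cam(n,save=None):
    o=telemetry.get_obs(); c=optics.camera(n)
    c['T']=c['extrinsics'] if 'extrinsics' in c else toolT(o)@c['mount']
    if save:
        cv2.imwrite(f'pics/{save}.png',c['color'][:,:,::-1]); np.savez(f'pics/{save}.npz',K=c['K'],k1=c['k1'],T=c['T'],color=c['color'])
    return c
def load(s): return dict(np.load(f'pics/{s}.npz'))
def ray(c,uv):
    d=(np.array(uv,float)-c['K'][:2,2])/c['K'][0,0]; s=d.copy()
    for _ in range(20): s=d/(1+c['k1']*(s@s))
    v=c['T'][:3,:3]@np.r_[s,1]; return c['T'][:3,3],v/np.linalg.norm(v)
def atz(c,uv,z):
    p,v=ray(c,uv); return p+v*(z-p[2])/v[2]
def tri(*cu):
    A=0;b=0
    for c,uv in cu:
        p,v=ray(c,uv); M=np.eye(3)-np.outer(v,v); A=A+M; b=b+M@p
    x=np.linalg.solve(A,b); return x,[round(float(np.linalg.norm((np.eye(3)-np.outer(v,v))@(x-p))),4) for p,v in (ray(*k) for k in cu)]
def proj(c,X):
    x=(np.asarray(X,float)-c['T'][:3,3])@c['T'][:3,:3]; s=x[...,:2]/x[...,2:]
    return s*(1+c['k1']*(s**2).sum(-1,keepdims=True))*c['K'][0,0]+c['K'][:2,2]
def delta(p,rpy=None):
    "tool-frame shift & rotvec (deg) from present pose to target"
    T=toolT(telemetry.get_obs()); d=T[:3,:3].T@(np.asarray(p)-T[:3,3])
    r=(R.from_matrix(T[:3,:3]).inv()*R.from_euler('xyz',rpy,degrees=True)).as_rotvec(degrees=True) if rpy is not None else None
    return d.round(4),None if r is None else r.round(2)
E
python3 - <<'E'
from h import *
a=cam('top','t1')['color']; s=cam('side','s1')['color']
z=lambda im,u,v,w,h,W,H: cv2.resize(im[v:v+h,u:u+w],(W,H),interpolation=cv2.INTER_CUBIC)
L=z(a,125,165,120,115,400,300); M=z(a,235,220,90,60,400,300)
N=z(s,200,260,140,105,400,300); O=z(s,240,130,110,150,400,300)
O=z(s,235,135,110,145,400,300)
cv2.imwrite('pics/m1.png',np.vstack([np.hstack([L,M]),np.hstack([N,O])])[:,:,::-1])
t,sd=load('t1'),load('s1')
for n,a,b in [('knob',(382.5,204),(273,143)),('rotL',(257,247),(304,259)),('rotR',(301,246),(305,225)),('p',(183,203),(251,286)),('p2',(0,0),(0,0))][:4]:
    print(n,tri((t,a),(sd,b)))
E
```

```text
knob (array([ 0.55702313, -0.29473826,  0.22274381]), [0.0011, 0.0011])
rotL (array([0.43780484, 0.09224194, 0.03172276]), [0.0011, 0.0011])
rotR (array([ 0.43725387, -0.05538103,  0.04448849]), [0.0007, 0.0007])
p (array([0.57384237, 0.31786775, 0.16310242]), [0.001, 0.001])
```

View pics/m1.png

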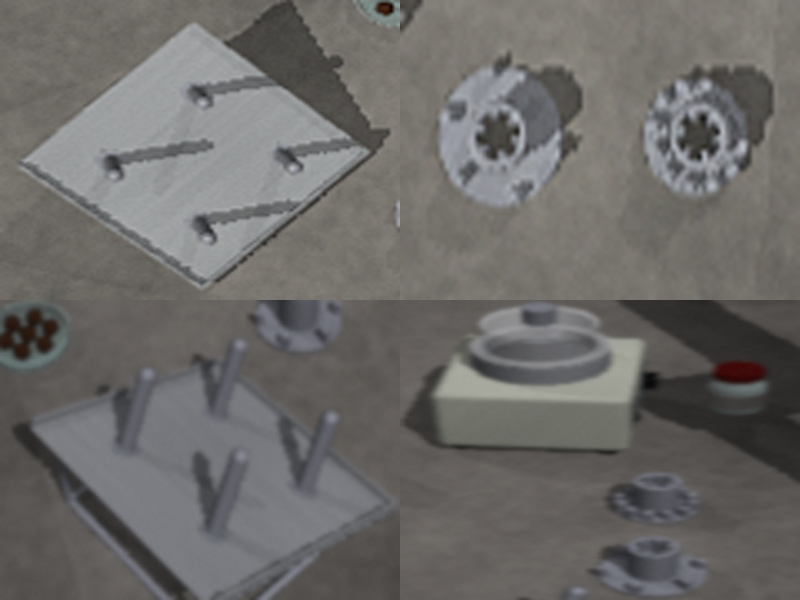

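Right rotor is 80 mm with 12 teeth, left one is 96 mm with 6. Peg tips read off in both views. Next I'll work out the positions.

Run:
```python
from h import *
t,s=load('t1'),load('s1')
tips={}
for n,a,b in [('C0',(212.9,227.1),(283.3,275.4)),('D1',(187.4,255),(315.9,300.3)),('A2',(185.6,202.2),(251.5,285.2)),('B3',(159.2,230.1),(283.3,314.3))]:
    x,e=tri((t,a),(s,b)); tips[n]=x; print(n,x.round(4),e)
C,D,A,B=[tips[k] for k in('C0','D1','A2','B3')]
print([np.linalg.norm(u).round(4) for u in (D-C,A-C,B-D,B-A)])
c=(A+B+C+D)/4; x=(A-C+B-D);x/=np.linalg.norm(x); y=D-C+B-A; y/=np.linalg.norm(y); n=np.cross(x,y);n/=np.linalg.norm(n)
print(c,n,np.degrees(np.arccos(n[2])),np.degrees(np.arctan2(x[1],x[0])))
for nm,uv,z in[('knob',(382.5,204),.245),('L',(258,248.5),.06),('R',(301.3,246.5),.06),('jarb',(392,271),.085),('jara',(322,154),.085),('dish',(245,161),.018)]:print(nm,atz(t,uv,z).round(4))
print(delta([.56,-.295,.36]))
```

```text
C0 [0.4989 0.2312 0.1088] [0.0024, 0.0024]
D1 [0.4106 0.3134 0.1091] [0.0021, 0.0021]
A2 [0.5753 0.3106 0.1577] [0.0026, 0.0026]
B3 [0.4899 0.3939 0.1548] [0.0015, 0.0015]
[np.float64(0.1206), np.float64(0.1206), np.float64(0.1218), np.float64(0.1193)]
[0.49365288 0.31223794 0.13258411] [-0.27625717 -0.27557055  0.92072952] 22.967033134379843 45.77093954544636
knob [ 0.5559 -0.2899  0.245 ]
L [0.4313 0.088  0.06  ]
R [ 0.436  -0.0555  0.06  ]
jarb [ 0.3515 -0.3496  0.085 ]
jara [ 0.7411 -0.1282  0.085 ]
dish [0.7332 0.1313 0.018 ]
(array([ 0.3836, -0.0465, -0.129 ]), None)
```

```bash
python3 -m handwheel '[{"tx":0.047,"ty":-0.006,"tz":-0.026,"jaw":1},{"tx":0.047,"ty":-0.006,"tz":-0.026},{"tx":0.047,"ty":-0.006,"tz":-0.026},{"tx":0.047,"ty":-0.006,"tz":-0.026},{"tx":0.047,"ty":-0.006,"tz":-0.026},{"tx":0.047,"ty":-0.006},{"tx":0.047,"ty":-0.006},{"tx":0.047,"ty":-0.006},{},{}]' 30
python3 - <<'E'
from h import *
cam('wrist','w1')
E
```

```text
$[0]: bad value
```

View pics/w1.png

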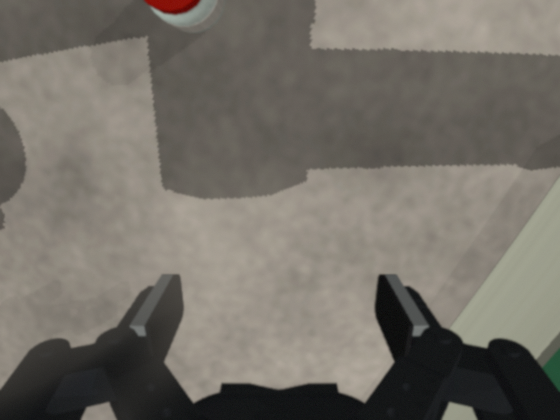

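The wrist picture only shows the start view, since the call was refused. I'll try again with every key filled in.

```bash
python3 -m handwheel '[{"tx":0.047,"ty":-0.006,"tz":-0.026,"ax":0,"ay":0,"az":0,"jaw":1},{"tx":0.047,"ty":-0.006,"tz":-0.026,"ax":0,"ay":0,"az":0,"jaw":1},{"tx":0.047,"ty":-0.006,"tz":-0.026,"ax":0,"ay":0,"az":0,"jaw":1},{"tx":0.047,"ty":-0.006,"tz":-0.026,"ax":0,"ay":0,"az":0,"jaw":1},{"tx":0.047,"ty":-0.006,"tz":-0.026,"ax":0,"ay":0,"az":0,"jaw":1},{"tx":0.047,"ty":-0.006,"tz":0,"ax":0,"ay":0,"az":0,"jaw":1},{"tx":0.047,"ty":-0.006,"tz":0,"ax":0,"ay":0,"az":0,"jaw":1},{"tx":0.047,"ty":-0.006,"tz":0,"ax":0,"ay":0,"az":0,"jaw":1},{"tx":0,"ty":0,"tz":0,"ax":0,"ay":0,"az":0,"jaw":1},{"tx":0,"ty":0,"tz":0,"ax":0,"ay":0,"az":0,"jaw":1}]' 30
python3 - <<'E'
from h import *
cam('wrist','w2')
E
```

```text
time: 1.55
ee_pos: [0.5524, -0.297, 0.3611]
tcp_rot: [-180.0, 0.0, 24.9]
wrist_force: [-0.6, -1.1, -0.0]
opening: 0.0854
grasp_force: 0.0
```

View pics/w2.png

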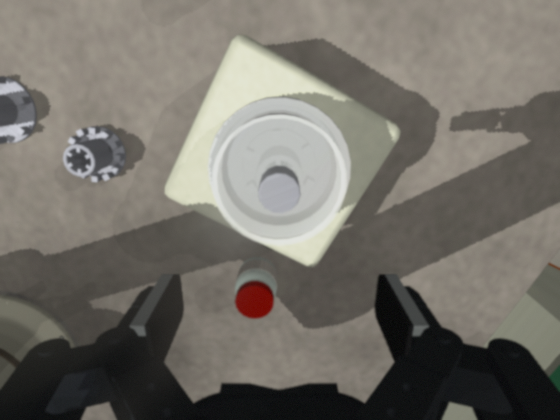

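Wrist view: the knob top is at about (279,191), between the jaws in column.

Run:
```python
from h import *
t,s,w=load('t1'),load('s1'),load('w2')
x=tri((w,(279,191)),(t,(382.5,204)))
print(x, tri((w,(279,191)),(t,(382.5,204)),(s,(273,140.5))), atz(w,(279,191),.245))
g=cv2.cvtColor(w['color'],cv2.COLOR_RGB2GRAY)
print(cv2.HoughCircles(g[140:240,230:330],cv2.HOUGH_GRADIENT,1.5,50,param1=80,param2=15,minRadius=14,maxRadius=28))
print(delta([*x[0][:2],.222]))
```

```text
(array([ 0.55672648, -0.29388448,  0.23330218]), [0.0015, 0.0015]) (array([ 0.55631979, -0.29397562,  0.23305044]), [0.0014, 0.0017, 0.0008]) [ 0.55937474 -0.29389701  0.245     ]
[[[48.75 51.75 19.4 ]]]
(array([ 0.0058, -0.0011,  0.1394]), None)
```

```bash
python3 -m handwheel '[{"tx":0.0066,"ty":-0.0024,"tz":0.03,"ax":0,"ay":0,"az":0,"jaw":1},{"tx":0,"ty":0,"tz":0.03,"ax":0,"ay":0,"az":0,"jaw":1},{"tx":0,"ty":0,"tz":0.03,"ax":0,"ay":0,"az":0,"jaw":1},{"tx":0,"ty":0,"tz":0.03,"ax":0,"ay":0,"az":0,"jaw":1},{"tx":0,"ty":0,"tz":0.02,"ax":0,"ay":0,"az":0,"jaw":1},{"tx":0,"ty":0,"tz":0,"ax":0,"ay":0,"az":0,"jaw":-1},{"tx":0,"ty":0,"tz":0,"ax":0,"ay":0,"az":0,"jaw":-1},{"tx":0,"ty":0,"tz":0,"ax":0,"ay":0,"az":0,"jaw":-1},{"tx":0,"ty":0,"tz":0,"ax":0,"ay":0,"az":0,"jaw":-1},{"tx":0,"ty":0,"tz":0,"ax":0,"ay":0,"az":0,"jaw":-1}]' 40
```

```text
time: 2.85
ee_pos: [0.5577, -0.2925, 0.2231]
tcp_rot: [179.9, -0.1, 24.9]
wrist_force: [-2.1, -0.9, 6.8]
opening: 0.0326
grasp_force: 40.3
```

```bash
python3 -m handwheel '[{"tx":0,"ty":0,"tz":-0.03,"ax":0,"ay":0,"az":0,"jaw":-1},{"tx":0,"ty":0,"tz":-0.03,"ax":0,"ay":0,"az":0,"jaw":-1},{"tx":0,"ty":0,"tz":-0.03,"ax":0,"ay":0,"az":0,"jaw":-1},{"tx":0,"ty":0,"tz":-0.03,"ax":0,"ay":0,"az":0,"jaw":-1},{"tx":0,"ty":0,"tz":-0.03,"ax":0,"ay":0,"az":0,"jaw":-1},{"tx":-0.046,"ty":0.0243,"tz":0,"ax":0,"ay":0,"az":0,"jaw":-1},{"tx":-0.046,"ty":0.0243,"tz":0,"ax":0,"ay":0,"az":0,"jaw":-1},{"tx":-0.046,"ty":0.0243,"tz":0,"ax":0,"ay":0,"az":0,"jaw":-1},{"tx":-0.046,"ty":0.0243,"tz":0,"ax":0,"ay":0,"az":0,"jaw":-1},{"tx":-0.046,"ty":0.0243,"tz":0,"ax":0,"ay":0,"az":0,"jaw":-1}]'
python3 -m handwheel '[{"tx":0,"ty":0,"tz":0,"ax":0,"ay":0,"az":0,"jaw":-1},{"tx":0,"ty":0,"tz":0.04,"ax":0,"ay":0,"az":0,"jaw":-1},{"tx":0,"ty":0,"tz":0.04,"ax":0,"ay":0,"az":0,"jaw":-1},{"tx":0,"ty":0,"tz":0.04,"ax":0,"ay":0,"az":0,"jaw":-1},{"tx":0,"ty":0,"tz":0.04,"ax":0,"ay":0,"az":0,"jaw":-1},{"tx":0,"ty":0,"tz":0.04,"ax":0,"ay":0,"az":0,"jaw":-1},{"tx":0,"ty":0,"tz":0.04,"ax":0,"ay":0,"az":0,"jaw":-1},{"tx":0,"ty":0,"tz":0.035,"ax":0,"ay":0,"az":0,"jaw":-1},{"tx":0,"ty":0,"tz":0.014,"ax":0,"ay":0,"az":0,"jaw":-1},{"tx":0,"ty":0,"tz":0,"ax":0,"ay":0,"az":0,"jaw":-1}]'
```

```text
time: 4.1
ee_pos: [0.3989, -0.5002, 0.3714]
tcp_rot: [-180.0, -0.0, 24.9]
wrist_force: [0.1, -0.8, -2.7]
opening: 0.0325
grasp_force: 41.0
time: 5.35
ee_pos: [0.4002, -0.4985, 0.082]
tcp_rot: [-179.9, 0.0, 24.9]
wrist_force: [0.1, -0.6, -3.0]
opening: 0.0328
grasp_force: 41.0
```

```bash
python3 -m handwheel '[{"tx":0,"ty":0,"tz":0.004,"ax":0,"ay":0,"az":0,"jaw":-1},{"tx":0,"ty":0,"tz":0.003,"ax":0,"ay":0,"az":0,"jaw":-1},{"tx":0,"ty":0,"tz":0,"ax":0,"ay":0,"az":0,"jaw":-1},{"tx":0,"ty":0,"tz":0,"ax":0,"ay":0,"az":0,"jaw":0.4},{"tx":0,"ty":0,"tz":0,"ax":0,"ay":0,"az":0,"jaw":0.4},{"tx":0,"ty":0,"tz":0,"ax":0,"ay":0,"az":0,"jaw":0.4},{"tx":0,"ty":0,"tz":-0.03,"ax":0,"ay":0,"az":0,"jaw":0.4},{"tx":0,"ty":0,"tz":-0.05,"ax":0,"ay":0,"az":0,"jaw":0.4},{"tx":0,"ty":0,"tz":-0.05,"ax":0,"ay":0,"az":0,"jaw":0.4},{"tx":0,"ty":0,"tz":-0.05,"ax":0,"ay":0,"az":0,"jaw":0.4}]'
python3 -m handwheel '[{"tx":0,"ty":0,"tz":-0.05,"ax":0,"ay":0,"az":0,"jaw":0.4},{"tx":0.046,"ty":-0.0243,"tz":-0.01,"ax":0,"ay":0,"az":0,"jaw":0.4},{"tx":0.046,"ty":-0.0243,"tz":0,"ax":0,"ay":0,"az":0,"jaw":0.4},{"tx":0.046,"ty":-0.0243,"tz":0,"ax":0,"ay":0,"az":0,"jaw":0.4},{"tx":0.046,"ty":-0.0243,"tz":0,"ax":0,"ay":0,"az":0,"jaw":0.4},{"tx":0.046,"ty":-0.0243,"tz":0,"ax":0,"ay":0,"az":0,"jaw":0.4},{"tx":0,"ty":0,"tz":0,"ax":0,"ay":0,"az":0,"jaw":0.4},{"tx":0,"ty":0,"tz":0,"ax":0,"ay":0,"az":0,"jaw":0.4},{"tx":0,"ty":0,"tz":0,"ax":0,"ay":0,"az":0,"jaw":0.4},{"tx":0,"ty":0,"tz":0,"ax":0,"ay":0,"az":0,"jaw":0.4}]'
python3 - <<'E'
from h import *
cam('wrist','w3'); cam('top','t3')
w=load('w3')['color'][100:300,180:400]; t=load('t3')['color'][160:260,320:440]
cv2.imwrite('pics/m3.png',np.hstack([cv2.resize(w,(440,400),interpolation=cv2.INTER_CUBIC),cv2.resize(t,(360,400),interpolation=cv2.INTER_CUBIC)])[:,:,::-1])
E
```

```text
time: 6.6
ee_pos: [0.3999, -0.4989, 0.2571]
tcp_rot: [180.0, -0.0, 24.9]
wrist_force: [0.1, -0.1, 0.6]
opening: 0.06
grasp_force: 0.0
time: 7.85
ee_pos: [0.5568, -0.2929, 0.3154]
tcp_rot: [180.0, -0.0, 24.8]
wrist_force: [0.0, 0.9, -0.6]
opening: 0.0599
grasp_force: 0.0
```

View pics/m3.png

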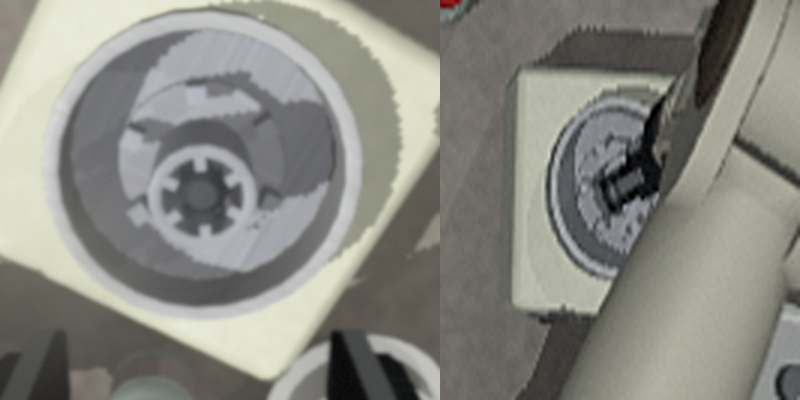

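Hub top is at about px (281,197.5) and the rim centre at about (281,182). I'll compute positions, plus the spline phase from a rectified patch of the bore.

```bash
cat >> h.py <<'E'
def phase(c,ctr,z,r0=.0122,r1=.0158,show=None):
    "yaw (deg, mod 60) of bright spline teeth seen at height z about ctr"
    a=np.arange(0,360,1.); g=cv2.cvtColor(c['color'],cv2.COLOR_RGB2GRAY).astype(np.float32); P=[]
    for r in np.linspace(r0,r1,6):
        X=np.stack([ctr[0]+r*np.cos(np.radians(a)),ctr[1]+r*np.sin(np.radians(a)),np.full_like(a,z)],-1); uv=proj(c,X).astype(np.float32)
        P.append(cv2.remap(g,uv[:,0],uv[:,1],cv2.INTER_LINEAR).ravel())
    p=np.mean(P,0); f=np.sum((p-p.mean())*np.exp(-6j*np.radians(a))); return (-np.degrees(np.angle(f))/6)%60, abs(f)/np.linalg.norm(p-p.mean())/len(a)**.5
E
python3 - <<'E'
from h import *
w=load('w3'); c=atz(w,(281,197.5),.196); print(c, atz(w,(281,182),.165))
best=max(((phase(w,c+[dx,dy,0],.196),dx,dy) for dx in np.arange(-.004,.0041,.001) for dy in np.arange(-.004,.0041,.001)),key=lambda k:k[0][1]); print(best,phase(w,c,.196))
print(delta([*c[:2],.162]))
E
```

```text
[ 0.55874462 -0.29405887  0.196     ] [ 0.56313258 -0.2922099   0.165     ]
((np.float64(28.91275366338144), np.float64(0.6486428180208069)), np.float64(-0.001), np.float64(0.0)) (np.float64(28.90746127371068), np.float64(0.6179003943860529))
(array([0.001 , 0.002 , 0.1534]), None)
```

```bash
python3 -m handwheel '[{"tx":0.001,"ty":0.001,"tz":0.03,"ax":0,"ay":0,"az":0,"jaw":0.4},{"tx":0,"ty":0,"tz":0.03,"ax":0,"ay":0,"az":0,"jaw":0.4},{"tx":0,"ty":0,"tz":0.03,"ax":0,"ay":0,"az":0,"jaw":0.4},{"tx":0,"ty":0,"tz":0.03,"ax":0,"ay":0,"az":0,"jaw":0.4},{"tx":0,"ty":0,"tz":0.02,"ax":0,"ay":0,"az":0,"jaw":0.4},{"tx":0,"ty":0,"tz":0.012,"ax":0,"ay":0,"az":0,"jaw":0.4},{"tx":0,"ty":0,"tz":0,"ax":0,"ay":0,"az":0,"jaw":-1},{"tx":0,"ty":0,"tz":0,"ax":0,"ay":0,"az":0,"jaw":-1},{"tx":0,"ty":0,"tz":0,"ax":0,"ay":0,"az":0,"jaw":-1},{"tx":0,"ty":0,"tz":0,"ax":0,"ay":0,"az":0,"jaw":-1}]' 60
python3 -m handwheel '[{"tx":0,"ty":0,"tz":0,"ax":0,"ay":0,"az":0,"jaw":-1},{"tx":0,"ty":0,"tz":-0.01,"ax":0,"ay":0,"az":0,"jaw":-1},{"tx":0,"ty":0,"tz":-0.015,"ax":0,"ay":0,"az":0,"jaw":-1},{"tx":0,"ty":0,"tz":0,"ax":0,"ay":0,"az":0,"jaw":-1},{"tx":0,"ty":0,"tz":0,"ax":0,"ay":0,"az":0,"jaw":-1},{"tx":0,"ty":0,"tz":0,"ax":0,"ay":0,"az":0,"jaw":-1},{"tx":0,"ty":0,"tz":0,"ax":0,"ay":0,"az":0,"jaw":-1},{"tx":0,"ty":0,"tz":0,"ax":0,"ay":0,"az":0,"jaw":-1},{"tx":0,"ty":0,"tz":0,"ax":0,"ay":0,"az":0,"jaw":-1},{"tx":0,"ty":0,"tz":0,"ax":0,"ay":0,"az":0,"jaw":-1}]'
```

```text
time: 9.2
ee_pos: [0.5589, -0.2927, 0.1637]
tcp_rot: [180.0, -0.0, 24.9]
wrist_force: [-1.1, -3.5, -2.8]
opening: 0.0453
grasp_force: 61.8
time: 10.45
ee_pos: [0.5588, -0.2925, 0.1882]
tcp_rot: [-180.0, 0.0, 24.9]
wrist_force: [1.0, -3.5, -2.7]
opening: 0.0453
grasp_force: 62.4
```

Rotor pulled cleanly. Now up and over towards the rack, stopping short so the pegs stay in view.

```bash
python3 -m handwheel '[{"tx":0,"ty":0,"tz":-0.03,"ax":0,"ay":0,"az":0,"jaw":-1},{"tx":0,"ty":0,"tz":-0.05,"ax":0,"ay":0,"az":0,"jaw":-1},{"tx":0,"ty":0,"tz":-0.04,"ax":0,"ay":0,"az":0,"jaw":-1},{"tx":0.009,"ty":-0.0472,"tz":-0.02,"ax":0,"ay":0,"az":0,"jaw":-1},{"tx":0.009,"ty":-0.0472,"tz":0,"ax":0,"ay":0,"az":0,"jaw":-1},{"tx":0.009,"ty":-0.0472,"tz":0,"ax":0,"ay":0,"az":0,"jaw":-1},{"tx":0.009,"ty":-0.0472,"tz":0,"ax":0,"ay":0,"az":0,"jaw":-1},{"tx":0.009,"ty":-0.0472,"tz":0,"ax":0,"ay":0,"az":0,"jaw":-1},{"tx":0.009,"ty":-0.0472,"tz":0,"ax":0,"ay":0,"az":0,"jaw":-1},{"tx":0.009,"ty":-0.0472,"tz":0,"ax":0,"ay":0,"az":0,"jaw":-1}]'
python3 -m handwheel '[{"tx":0.009,"ty":-0.0472,"tz":0,"ax":0,"ay":0,"az":0,"jaw":-1},{"tx":0.009,"ty":-0.0472,"tz":0,"ax":0,"ay":0,"az":0,"jaw":-1},{"tx":0.009,"ty":-0.0472,"tz":0,"ax":0,"ay":0,"az":0,"jaw":-1},{"tx":0,"ty":0,"tz":0,"ax":0,"ay":0,"az":-7,"jaw":-1},{"tx":0,"ty":0,"tz":0,"ax":0,"ay":0,"az":-7,"jaw":-1},{"tx":0,"ty":0,"tz":0,"ax":0,"ay":0,"az":-6.9,"jaw":-1},{"tx":0,"ty":0,"tz":0,"ax":0,"ay":0,"az":0,"jaw":-1},{"tx":0,"ty":0,"tz":0,"ax":0,"ay":0,"az":0,"jaw":-1},{"tx":0,"ty":0,"tz":0,"ax":0,"ay":0,"az":0,"jaw":-1},{"tx":0,"ty":0,"tz":0,"ax":0,"ay":0,"az":0,"jaw":-1}]'
python3 - <<'E'
from h import *
cam('wrist','w4'); print(telemetry.get_obs()['q'].round(1))
E
```

```text
time: 11.7
ee_pos: [0.4756, 0.0356, 0.3282]
tcp_rot: [-179.9, 0.0, 24.9]
wrist_force: [0.5, 0.4, -3.3]
opening: 0.0459
grasp_force: 63.7
time: 12.95
ee_pos: [0.4416, 0.1735, 0.3283]
tcp_rot: [-180.0, 0.0, 45.8]
wrist_force: [0.3, 1.1, -3.8]
opening: 0.0454
grasp_force: 63.9
[ 21.5  -1.9  14.1 106.    0.  155.7]
```

View pics/w4.png

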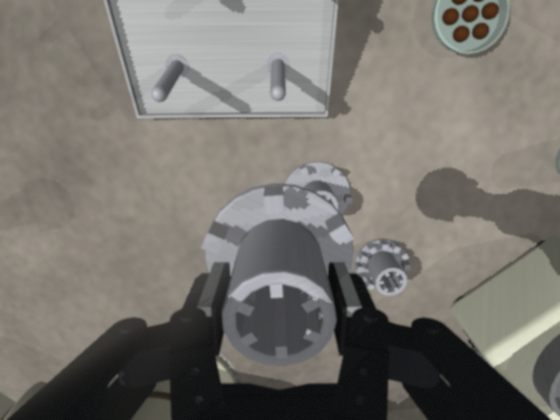

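Wrist: peg0's tip is at about (278,93) with its base at (279,62), and peg1's tip at (160,94) with its base at (177,60). I'll compare these with the rack model.

```bash
cat >> h.py <<'E'
from scipy.optimize import least_squares
def rackpts(p):
    "p: peg-base centre xyz, yaw deg -> dict tips/bases, axes"
    Rr=R.from_euler('ZY',[p[3],-23],degrees=True).as_matrix(); o=[(-.06,-.06),(-.06,.06),(.06,-.06),(.06,.06)]
    B=np.array([p[:3]+Rr@[a,b,0] for a,b in o]); return B,B+Rr[:,2]*.085,Rr
E
python3 - <<'E'
from h import *
t,s,w=load('t1'),load('s1'),load('w4')
obs=[(t,1,0,(212.9,227.1)),(t,1,1,(187.4,255)),(t,1,2,(185.6,202.2)),(t,1,3,(159.2,230.1)),
(s,1,0,(283.3,275.4)),(s,1,1,(315.9,300.3)),(s,1,2,(251.5,285.2)),(s,1,3,(283.3,314.3)),
(s,0,0,(277,299.6)),(s,0,1,(307.8,326.5)),(s,0,2,(244.8,312.5)),(s,0,3,(275.6,342.3)),
(w,1,0,(278,93)),(w,1,1,(160,94)),(w,0,0,(279,62)),(w,0,1,(177,60))]
def f(p):
    q=rackpts(p); return np.concatenate([(proj(c,q[k][i])-uv) for c,k,i,uv in obs])
r=least_squares(f,[.515,.335,.05,45.8],loss='soft_l1'); print(r.x.round(4)); print(f(r.x).reshape(-1,2).round(1).tolist())
np.save('rack.npy',r.x)
B,T,Rr=rackpts(r.x); print(B.round(4),T.round(4))
for i in(0,1):
    for h in (.13,.03):
        print(i,h,(B[i]+Rr[:,2]*(h+.0277)).round(4),delta(B[i]+Rr[:,2]*(h+.0277),[180,-23,r.x[3]]))
E
```

```text
[ 0.5159  0.338   0.0561 46.0675]
[[-0.6, 1.1], [-1.0, 0.4], [-0.5, 1.1], [-0.8, 1.0], [-0.5, -0.2], [-1.0, 0.3], [-0.7, 0.4], [0.1, -0.2], [-2.4, 0.5], [-2.6, -0.3], [-1.9, -0.3], [-1.7, -0.7], [-0.2, -0.5], [-0.2, 0.1], [-1.2, 1.4], [1.3, 4.8]]
[[0.5208 0.2566 0.0327]
 [0.4344 0.3399 0.0327]
 [0.5974 0.3362 0.0796]
 [0.511  0.4194 0.0796]] [[0.4978 0.2327 0.1109]
 [0.4113 0.316  0.1109]
 [0.5744 0.3123 0.1578]
 [0.488  0.3955 0.1578]]
0 0.13 [0.4781 0.2123 0.1778] (array([ 0.0532, -0.0008,  0.1505]), array([ 0.05, 23.  , -0.29]))
0 0.03 [0.5052 0.2404 0.0858] (array([ 0.0923, -0.001 ,  0.2425]), array([ 0.05, 23.  , -0.29]))
1 0.13 [0.3916 0.2955 0.1778] (array([ 0.0526, -0.1208,  0.1505]), array([ 0.05, 23.  , -0.29]))
1 0.03 [0.4187 0.3237 0.0858] (array([ 0.0917, -0.121 ,  0.2425]), array([ 0.05, 23.  , -0.29]))
```

```bash
python3 -m handwheel '[{"tx":0,"ty":0,"tz":0,"ax":0,"ay":7.7,"az":0,"jaw":-1},{"tx":0,"ty":0,"tz":0,"ax":0,"ay":7.7,"az":0,"jaw":-1},{"tx":0,"ty":0,"tz":0,"ax":0,"ay":7.6,"az":-0.3,"jaw":-1},{"tx":-0.0098,"ty":-0.0008,"tz":0.03,"ax":0,"ay":0,"az":0,"jaw":-1},{"tx":0,"ty":0,"tz":0.04,"ax":0,"ay":0,"az":0,"jaw":-1},{"tx":0,"ty":0,"tz":0.04,"ax":0,"ay":0,"az":0,"jaw":-1},{"tx":0,"ty":0,"tz":0.04,"ax":0,"ay":0,"az":0,"jaw":-1},{"tx":0,"ty":0,"tz":0.009,"ax":0,"ay":0,"az":0,"jaw":-1},{"tx":0,"ty":0,"tz":0,"ax":0,"ay":0,"az":0,"jaw":-1},{"tx":0,"ty":0,"tz":0,"ax":0,"ay":0,"az":0,"jaw":-1}]'
python3 - <<'E'
from h import *
r=np.load('rack.npy'); B,T,Rr=rackpts(r)
print(delta(B[0]+Rr[:,2]*(.0277),[180,-23,r[3]]))
E
```

```text
time: 14.25
ee_pos: [0.4785, 0.2121, 0.1802]
tcp_rot: [179.8, -23.1, 46.1]
wrist_force: [0.8, -0.7, -2.3]
opening: 0.0455
grasp_force: 63.9
(array([-0.0014, -0.0008,  0.1321]), array([ 0.15, -0.12,  0.07]))
```

```bash
python3 -m handwheel '[{"tx":-0.001,"ty":-0.0008,"tz":0.02,"ax":0,"ay":0,"az":0,"jaw":-1},{"tx":0,"ty":0,"tz":0.01,"ax":0,"ay":0,"az":0,"jaw":-1},{"tx":0,"ty":0,"tz":0.01,"ax":0,"ay":0,"az":0,"jaw":-1},{"tx":0,"ty":0,"tz":0.01,"ax":0,"ay":0,"az":0,"jaw":-1},{"tx":0,"ty":0,"tz":0.01,"ax":0,"ay":0,"az":0,"jaw":-1},{"tx":0,"ty":0,"tz":0.01,"ax":0,"ay":0,"az":0,"jaw":-1},{"tx":0,"ty":0,"tz":0,"ax":0,"ay":0,"az":0,"jaw":-1},{"tx":0,"ty":0,"tz":0,"ax":0,"ay":0,"az":0,"jaw":-1},{"tx":0,"ty":0,"tz":0,"ax":0,"ay":0,"az":0,"jaw":-1},{"tx":0,"ty":0,"tz":0,"ax":0,"ay":0,"az":0,"jaw":-1}]'
```

```text
time: 15.5
ee_pos: [0.496, 0.2317, 0.1137]
tcp_rot: [179.9, -23.0, 46.1]
wrist_force: [0.2, -0.7, -4.1]
opening: 0.0455
grasp_force: 63.9
```

```bash
python3 -m handwheel '[{"tx":0,"ty":0,"tz":0.02,"ax":0,"ay":0,"az":0,"jaw":-1},{"tx":0,"ty":0,"tz":0.015,"ax":0,"ay":0,"az":0,"jaw":-1},{"tx":0,"ty":0,"tz":0.015,"ax":0,"ay":0,"az":0,"jaw":-1},{"tx":0,"ty":0,"tz":0.007,"ax":0,"ay":0,"az":0,"jaw":-1},{"tx":0,"ty":0,"tz":0.002,"ax":0,"ay":0,"az":0,"jaw":-1},{"tx":0,"ty":0,"tz":0,"ax":0,"ay":0,"az":0,"jaw":-1},{"tx":0,"ty":0,"tz":0,"ax":0,"ay":0,"az":0,"jaw":-1},{"tx":0,"ty":0,"tz":0,"ax":0,"ay":0,"az":0,"jaw":-1},{"tx":0,"ty":0,"tz":0,"ax":0,"ay":0,"az":0,"jaw":-1},{"tx":0,"ty":0,"tz":0,"ax":0,"ay":0,"az":0,"jaw":-1}]'
```

```text
time: 16.75
ee_pos: [0.5115, 0.2478, 0.0606]
tcp_rot: [179.9, -23.0, 46.1]
wrist_force: [-17.3, -12.9, 17.6]
opening: 0.0455
grasp_force: 66.4
```

```bash
python3 -m handwheel '[{"tx":0,"ty":0,"tz":-0.001,"ax":0,"ay":0,"az":0,"jaw":-1},{"tx":0,"ty":0,"tz":0,"ax":0,"ay":0,"az":0,"jaw":0.4},{"tx":0,"ty":0,"tz":0,"ax":0,"ay":0,"az":0,"jaw":0.4},{"tx":0,"ty":0,"tz":0,"ax":0,"ay":0,"az":0,"jaw":0.4},{"tx":0,"ty":0,"tz":0,"ax":0,"ay":0,"az":0,"jaw":0.4},{"tx":0,"ty":0,"tz":-0.02,"ax":0,"ay":0,"az":0,"jaw":0.4},{"tx":0,"ty":0,"tz":-0.04,"ax":0,"ay":0,"az":0,"jaw":0.4},{"tx":0,"ty":0,"tz":-0.05,"ax":0,"ay":0,"az":0,"jaw":0.4},{"tx":0,"ty":0,"tz":-0.05,"ax":0,"ay":0,"az":0,"jaw":0.4},{"tx":0,"ty":0,"tz":0,"ax":0,"ay":0,"az":0,"jaw":0.4}]'
python3 - <<'E'
from h import *
w=cam('wrist','w5');s=cam('side','s5')
cv2.imwrite('pics/m5.png',np.hstack([cv2.resize(w['color'],(400,300)),cv2.resize(s['color'][210:360,190:390],(400,300),interpolation=cv2.INTER_CUBIC)])[:,:,::-1])
E
```

```text
time: 18.0
ee_pos: [0.4693, 0.203, 0.212]
tcp_rot: [179.7, -23.4, 46.2]
wrist_force: [-0.2, 0.1, -0.2]
opening: 0.0595
grasp_force: 0.0
```

View pics/m5.png

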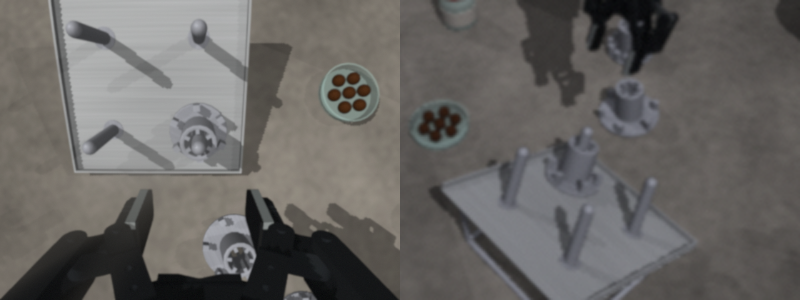

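Wrist and side views show the old rotor flat on peg0. Next, the 96 mm rotor.

```bash
python3 -m handwheel '[{"tx":0,"ty":0,"tz":-0.03,"ax":0,"ay":0,"az":0,"jaw":0.4},{"tx":0,"ty":0,"tz":0,"ax":0,"ay":-7.8,"az":0,"jaw":0.4},{"tx":0,"ty":0,"tz":0,"ax":0,"ay":-7.8,"az":0,"jaw":0.4},{"tx":0,"ty":0,"tz":0,"ax":0,"ay":-7.6,"az":0,"jaw":0.4},{"tx":-0.0324,"ty":0.0168,"tz":0,"ax":0,"ay":0,"az":0,"jaw":0.4},{"tx":-0.0324,"ty":0.0168,"tz":0,"ax":0,"ay":0,"az":0,"jaw":0.4},{"tx":-0.0324,"ty":0.0168,"tz":0.01,"ax":0,"ay":0,"az":0,"jaw":0.4},{"tx":0,"ty":0,"tz":0.02,"ax":0,"ay":0,"az":0,"jaw":0.4},{"tx":0,"ty":0,"tz":0,"ax":0,"ay":0,"az":0,"jaw":0.4},{"tx":0,"ty":0,"tz":0,"ax":0,"ay":0,"az":0,"jaw":0.4}]'
python3 - <<'E'
from h import *
w=cam('wrist','w6'); c0=np.array([.431,.089,.06])
print(proj(w,c0))
cv2.imwrite('pics/w6.png',w['color'][:,:,::-1])
E
```

```text
time: 19.35
ee_pos: [0.4288, 0.0899, 0.2049]
tcp_rot: [179.9, 0.3, 46.1]
wrist_force: [0.0, -0.3, 1.2]
opening: 0.0598
grasp_force: 0.0
[281.20005891 188.57403727]
```

View pics/w6.png

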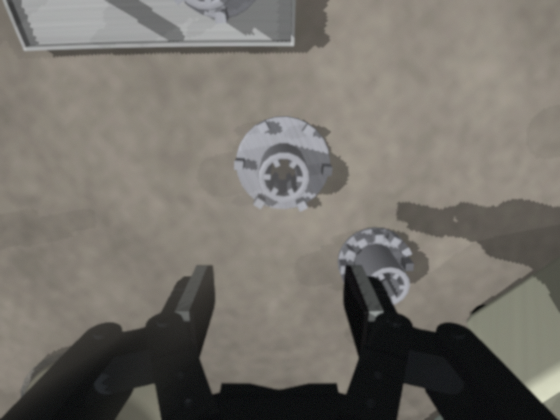

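Wrist: the 96 rotor's hub top is at (284,176), and the 80 rotor's at (393,286).

Run:
```python
from h import *
w=load('w6'); c=atz(w,(284,176),.06); print(c,atz(w,(393,286),.06))
b=max(((phase(w,c+[dx,dy,0],.06),dx,dy) for dx in np.arange(-.005,.0051,.001) for dy in np.arange(-.005,.0051,.001)),key=lambda k:k[0][1]); print(b)
c2=c+[b[1],b[2],0]; print(delta([*c2[:2],.028]))
t=load('t1'); print(tri((w,(284,176)),(t,(258.5,247.5))))
```

```text
[0.44058721 0.09549368 0.06      ] [ 0.44141738 -0.05878102  0.06      ]
((np.float64(11.7979870380759), np.float64(0.6483078263296049)), np.float64(-0.002), np.float64(-0.001))
(array([0.0105, 0.0036, 0.1773]), None)
(array([0.43476997, 0.08786301, 0.02144261]), [0.0005, 0.0005])
```

```bash
python3 -m handwheel '[{"tx":0.0106,"ty":0.0038,"tz":0.04,"ax":0,"ay":0,"az":0,"jaw":0.4},{"tx":0,"ty":0,"tz":0.04,"ax":0,"ay":0,"az":0,"jaw":0.4},{"tx":0,"ty":0,"tz":0.04,"ax":0,"ay":0,"az":0,"jaw":0.4},{"tx":0,"ty":0,"tz":0.035,"ax":0,"ay":0,"az":0,"jaw":0.4},{"tx":0,"ty":0,"tz":0.02,"ax":0,"ay":0,"az":0,"jaw":0.4},{"tx":0,"ty":0,"tz":0.002,"ax":0,"ay":0,"az":0,"jaw":0.4},{"tx":0,"ty":0,"tz":0,"ax":0,"ay":0,"az":0,"jaw":-1},{"tx":0,"ty":0,"tz":0,"ax":0,"ay":0,"az":0,"jaw":-1},{"tx":0,"ty":0,"tz":0,"ax":0,"ay":0,"az":0,"jaw":-1},{"tx":0,"ty":0,"tz":0,"ax":0,"ay":0,"az":0,"jaw":-1}]' 60
python3 -m handwheel '[{"tx":0,"ty":0,"tz":0,"ax":0,"ay":0,"az":0,"jaw":-1},{"tx":0,"ty":0,"tz":-0.03,"ax":0,"ay":0,"az":0,"jaw":-1},{"tx":0,"ty":0,"tz":-0.05,"ax":0,"ay":0,"az":0,"jaw":-1},{"tx":0,"ty":0,"tz":-0.05,"ax":0,"ay":0,"az":0,"jaw":-1},{"tx":0,"ty":0,"tz":-0.05,"ax":0,"ay":0,"az":0,"jaw":-1},{"tx":0,"ty":0,"tz":-0.05,"ax":0,"ay":0,"az":0,"jaw":-1},{"tx":0,"ty":0,"tz":0,"ax":0,"ay":0,"az":-5.7,"jaw":-1},{"tx":0,"ty":0,"tz":0,"ax":0,"ay":0,"az":-5.7,"jaw":-1},{"tx":0,"ty":0,"tz":0,"ax":0,"ay":0,"az":-5.7,"jaw":-1},{"tx":0,"ty":0,"tz":0,"ax":0,"ay":0,"az":0,"jaw":-1}]'
python3 - <<'E'
from h import *
print(delta([.558,-.2925,.262]))
w=cam('wrist','w7'); o=toolT(telemetry.get_obs())
c=(o@[0,0,-.034,1])[:3]
print(max(((phase(w,c+[dx,dy,0],c[2]),dx,dy) for dx in np.arange(-.004,.0041,.001) for dy in np.arange(-.004,.0041,.001)),key=lambda k:k[0][1]))
E
```

```text
time: 20.65
ee_pos: [0.4394, 0.0943, 0.0293]
tcp_rot: [179.9, 0.1, 46.1]
wrist_force: [0.8, 1.3, 5.8]
opening: 0.0453
grasp_force: 62.4
time: 21.9
ee_pos: [0.4389, 0.0947, 0.2579]
tcp_rot: [180.0, 0.3, 63.2]
wrist_force: [-0.2, 0.2, -3.1]
opening: 0.0451
grasp_force: 62.8
(array([-0.2917,  0.2812, -0.0027]), None)
((np.float64(29.82744746384401), np.float64(0.5474100919272487)), np.float64(0.001), np.float64(0.002))
```

```bash
python3 -m handwheel '[{"tx":-0.0324,"ty":0.03125,"tz":0,"ax":0,"ay":0,"az":0,"jaw":-1},{"tx":-0.0324,"ty":0.03125,"tz":0,"ax":0,"ay":0,"az":0,"jaw":-1},{"tx":-0.0324,"ty":0.03125,"tz":0,"ax":0,"ay":0,"az":0,"jaw":-1},{"tx":-0.0324,"ty":0.03125,"tz":0,"ax":0,"ay":0,"az":0,"jaw":-1},{"tx":-0.0324,"ty":0.03125,"tz":0,"ax":0,"ay":0,"az":0,"jaw":-1},{"tx":-0.0324,"ty":0.03125,"tz":0,"ax":0,"ay":0,"az":0,"jaw":-1},{"tx":-0.0324,"ty":0.03125,"tz":0,"ax":0,"ay":0,"az":0,"jaw":-1},{"tx":-0.0324,"ty":0.03125,"tz":0,"ax":0,"ay":0,"az":0,"jaw":-1},{"tx":-0.0324,"ty":0.03125,"tz":0,"ax":0,"ay":0.0,"az":0,"jaw":-1},{"tx":0,"ty":0,"tz":0,"ax":0,"ay":-0.3,"az":0,"jaw":-1}]'
python3 - <<'E'
from h import *
def off(nm,Tt,h):
    w=load(nm); w7=dict(w)
    # re-express camera in tool frame with z flipped to use phase()
    F=np.diag([1,-1,-1,1.]); w7['T']=F@np.linalg.inv(Tt)@w['T']
    return max(((phase(w7,[dx,dy],h),dx,dy) for dx in np.arange(-.005,.0051,.0005) for dy in np.arange(-.005,.0051,.0005)),key=lambda k:k[0][1])
def TT(p,e):
    T=np.eye(4);T[:3,:3]=R.from_euler('xyz',e,degrees=True).as_matrix();T[:3,3]=p;return T
print(off('w4',TT([.4416,.1735,.3283],[-180,0,45.8]),.0323))
print(off('w7',TT([.4389,.0947,.2579],[180,.3,63.2]),.0307))
print(delta([.5586,-.2925,.2555],[180,0,63.2]),telemetry.get_obs()['ee_pos'])
E
```

```text
time: 23.2
ee_pos: [0.5586, -0.2951, 0.2574]
tcp_rot: [-179.9, 0.6, 62.9]
wrist_force: [0.1, 0.7, -3.5]
opening: 0.0453
grasp_force: 63.4
((np.float64(3.9916220861978644), np.float64(0.532965637548721)), np.float64(-0.0035000000000000014), np.float64(-4.336808689942018e-18))
((np.float64(26.5406247896057), np.float64(0.5488206107076204)), np.float64(-0.0005000000000000039), np.float64(-4.336808689942018e-18))
(array([ 0.0023, -0.0012,  0.0018]), array([-0.1 ,  0.55, -0.31])) [ 0.55860407 -0.29508896  0.25735998]
```

```bash
python3 -m handwheel '[{"tx":0.0007,"ty":-0.0021,"tz":0.01,"ax":0,"ay":0.55,"az":-0.3,"jaw":-1},{"tx":0,"ty":0,"tz":0.012,"ax":0,"ay":0,"az":0,"jaw":-1},{"tx":0,"ty":0,"tz":0.008,"ax":0,"ay":0,"az":0,"jaw":-1},{"tx":0,"ty":0,"tz":0.004,"ax":0,"ay":0,"az":0,"jaw":-1},{"tx":0,"ty":0,"tz":0.003,"ax":0,"ay":0,"az":0,"jaw":-1},{"tx":0,"ty":0,"tz":0.003,"ax":0,"ay":0,"az":0,"jaw":-1},{"tx":0,"ty":0,"tz":0,"ax":0,"ay":0,"az":0,"jaw":-1},{"tx":0,"ty":0,"tz":0,"ax":0,"ay":0,"az":0,"jaw":-1},{"tx":0,"ty":0,"tz":0,"ax":0,"ay":0,"az":0,"jaw":-1},{"tx":0,"ty":0,"tz":0,"ax":0,"ay":0,"az":0,"jaw":-1}]'
```

```text
time: 24.45
ee_pos: [0.557, -0.2908, 0.2195]
tcp_rot: [180.0, -0.0, 63.5]
wrist_force: [0.1, 1.0, -3.4]
opening: 0.0452
grasp_force: 63.4
```

```bash
python3 -m handwheel '[{"tx":-0.0024,"ty":0.0012,"tz":0,"ax":0,"ay":0,"az":0.3,"jaw":-1},{"tx":0,"ty":0,"tz":0,"ax":0,"ay":0,"az":0,"jaw":-1},{"tx":0,"ty":0,"tz":0.002,"ax":0,"ay":0,"az":0,"jaw":-1},{"tx":0,"ty":0,"tz":0.002,"ax":0,"ay":0,"az":0,"jaw":-1},{"tx":0,"ty":0,"tz":0.002,"ax":0,"ay":0,"az":0,"jaw":-1},{"tx":0,"ty":0,"tz":0,"ax":0,"ay":0,"az":0,"jaw":-1},{"tx":0,"ty":0,"tz":0,"ax":0,"ay":0,"az":0,"jaw":-1},{"tx":0,"ty":0,"tz":0,"ax":0,"ay":0,"az":0,"jaw":-1},{"tx":0,"ty":0,"tz":0,"ax":0,"ay":0,"az":0,"jaw":-1},{"tx":0,"ty":0,"tz":0,"ax":0,"ay":0,"az":0,"jaw":-1}]'
```

```text
time: 25.7
ee_pos: [0.5569, -0.2935, 0.2135]
tcp_rot: [180.0, -0.0, 63.2]
wrist_force: [-0.3, -1.2, -3.9]
opening: 0.0453
grasp_force: 63.4
```

Underside is now past the core's taper with no contact force. Go on down.

```bash
python3 -m handwheel '[{"tx":0,"ty":0,"tz":0.002,"ax":0,"ay":0,"az":0,"jaw":-1},{"tx":0,"ty":0,"tz":0.002,"ax":0,"ay":0,"az":0,"jaw":-1},{"tx":0,"ty":0,"tz":0.002,"ax":0,"ay":0,"az":0,"jaw":-1},{"tx":0,"ty":0,"tz":0.002,"ax":0,"ay":0,"az":0,"jaw":-1},{"tx":0,"ty":0,"tz":0.002,"ax":0,"ay":0,"az":0,"jaw":-1},{"tx":0,"ty":0,"tz":0,"ax":0,"ay":0,"az":0,"jaw":-1},{"tx":0,"ty":0,"tz":0,"ax":0,"ay":0,"az":0,"jaw":-1},{"tx":0,"ty":0,"tz":0,"ax":0,"ay":0,"az":0,"jaw":-1},{"tx":0,"ty":0,"tz":0,"ax":0,"ay":0,"az":0,"jaw":-1},{"tx":0,"ty":0,"tz":0,"ax":0,"ay":0,"az":0,"jaw":-1}]'
```

```text
time: 26.95
ee_pos: [0.557, -0.2935, 0.2034]
tcp_rot: [180.0, -0.0, 63.2]
wrist_force: [3.5, -3.2, -5.2]
opening: 0.0455
grasp_force: 63.3
```

Already meshed, about 7 mm below the rib tops. Continue home.

```bash
python3 -m handwheel '[{"tx":0,"ty":0,"tz":0.004,"ax":0,"ay":0,"az":0,"jaw":-1},{"tx":0,"ty":0,"tz":0.004,"ax":0,"ay":0,"az":0,"jaw":-1},{"tx":0,"ty":0,"tz":0.005,"ax":0,"ay":0,"az":0,"jaw":-1},{"tx":0,"ty":0,"tz":0.005,"ax":0,"ay":0,"az":0,"jaw":-1},{"tx":0,"ty":0,"tz":0.005,"ax":0,"ay":0,"az":0,"jaw":-1},{"tx":0,"ty":0,"tz":0.005,"ax":0,"ay":0,"az":0,"jaw":-1},{"tx":0,"ty":0,"tz":0.005,"ax":0,"ay":0,"az":0,"jaw":-1},{"tx":0,"ty":0,"tz":0.003,"ax":0,"ay":0,"az":0,"jaw":-1},{"tx":0,"ty":0,"tz":0,"ax":0,"ay":0,"az":0,"jaw":-1},{"tx":0,"ty":0,"tz":0,"ax":0,"ay":0,"az":0,"jaw":-1}]'
```

```text
time: 28.2
ee_pos: [0.5572, -0.2938, 0.1672]
tcp_rot: [179.9, -0.0, 63.2]
wrist_force: [4.5, -6.4, -2.9]
opening: 0.0456
grasp_force: 63.6
```

```bash
python3 -m handwheel '[{"tx":0,"ty":0,"tz":0.002,"ax":0,"ay":0,"az":0,"jaw":-1},{"tx":0,"ty":0,"tz":0.001,"ax":0,"ay":0,"az":0,"jaw":-1},{"tx":0,"ty":0,"tz":0,"ax":0,"ay":0,"az":0,"jaw":-1},{"tx":0,"ty":0,"tz":0,"ax":0,"ay":0,"az":0,"jaw":-1},{"tx":0,"ty":0,"tz":0,"ax":0,"ay":0,"az":0,"jaw":0.4},{"tx":0,"ty":0,"tz":0,"ax":0,"ay":0,"az":0,"jaw":0.4},{"tx":0,"ty":0,"tz":0,"ax":0,"ay":0,"az":0,"jaw":0.4},{"tx":0,"ty":0,"tz":0,"ax":0,"ay":0,"az":0,"jaw":0.4},{"tx":0,"ty":0,"tz":0,"ax":0,"ay":0,"az":0,"jaw":0.4},{"tx":0,"ty":0,"tz":-0.03,"ax":0,"ay":0,"az":0,"jaw":0.4}]'
python3 -m handwheel '[{"tx":0,"ty":0,"tz":-0.04,"ax":0,"ay":0,"az":0,"jaw":0.4},{"tx":0,"ty":0,"tz":-0.05,"ax":0,"ay":0,"az":0,"jaw":0.4},{"tx":0,"ty":0,"tz":-0.03,"ax":0,"ay":0,"az":0,"jaw":0.4},{"tx":0,"ty":0,"tz":0,"ax":0,"ay":0,"az":5,"jaw":0.4},{"tx":0,"ty":0,"tz":0,"ax":0,"ay":0,"az":10,"jaw":0.4},{"tx":0,"ty":0,"tz":0,"ax":0,"ay":0,"az":10,"jaw":0.4},{"tx":0,"ty":0,"tz":0,"ax":0,"ay":0,"az":10,"jaw":0.4},{"tx":0,"ty":0,"tz":0,"ax":0,"ay":0,"az":3.3,"jaw":0.4},{"tx":0,"ty":0,"tz":0,"ax":0,"ay":0,"az":0,"jaw":0.4},{"tx":0,"ty":0,"tz":0,"ax":0,"ay":0,"az":0,"jaw":0.4}]'
python3 - <<'E'
from h import *
w=cam('wrist','w8'); c=w['color']
cv2.imwrite('pics/w8.png',c[:,:,::-1])
E
```

```text
time: 29.45
ee_pos: [0.556, -0.293, 0.1924]
tcp_rot: [-179.8, -0.0, 63.2]
wrist_force: [0.8, -0.2, 0.6]
opening: 0.0596
grasp_force: 0.0
time: 30.7
ee_pos: [0.5569, -0.2935, 0.3144]
tcp_rot: [180.0, -0.0, 25.0]
wrist_force: [0.6, 0.2, 0.4]
opening: 0.0602
grasp_force: 0.0
```

View pics/w8.png

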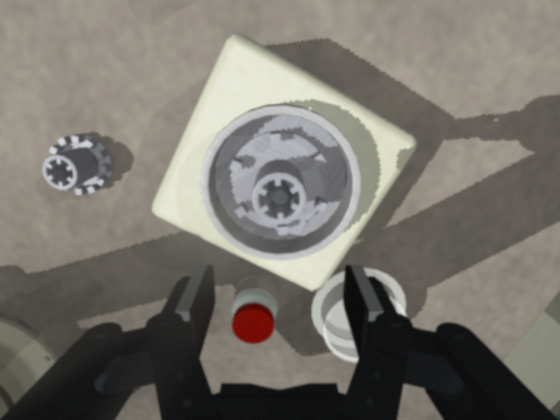

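The 96 rotor looks home: hub top at (279,198), about where the old one sat. Now fetch the cover, whose knob is near where I left it.

```bash
python3 -m handwheel '[{"tx":-0.0457,"ty":0.024,"tz":0,"ax":0,"ay":0,"az":0,"jaw":0.4},{"tx":-0.0457,"ty":0.024,"tz":0,"ax":0,"ay":0,"az":0,"jaw":0.4},{"tx":-0.0457,"ty":0.024,"tz":0,"ax":0,"ay":0,"az":0,"jaw":0.4},{"tx":-0.0457,"ty":0.024,"tz":0,"ax":0,"ay":0,"az":0,"jaw":0.4},{"tx":-0.0457,"ty":0.024,"tz":0,"ax":0,"ay":0,"az":0,"jaw":0.4},{"tx":0,"ty":0,"tz":0.02,"ax":0,"ay":0,"az":0,"jaw":0.4},{"tx":0,"ty":0,"tz":0.03,"ax":0,"ay":0,"az":0,"jaw":0.4},{"tx":0,"ty":0,"tz":0.03,"ax":0,"ay":0,"az":0,"jaw":0.4},{"tx":0,"ty":0,"tz":0,"ax":0,"ay":0,"az":0,"jaw":0.4},{"tx":0,"ty":0,"tz":0,"ax":0,"ay":0,"az":0,"jaw":0.4}]'
python3 - <<'E'
from h import *
w=cam('wrist','w9'); g=cv2.cvtColor(w['color'],cv2.COLOR_RGB2GRAY)
p=proj(w,np.array([.4,-.4985,.098])); print(p, delta([.4,-.4985,.08],[180,0,24.9]))
u,v=p.astype(int); cv2.imwrite('pics/c9.png',cv2.resize(w['color'][v-80:v+80,u-100:u+100],(500,400))[:,:,::-1]); print(u,v)
E
```

```text
time: 32.0
ee_pos: [0.4003, -0.4986, 0.2358]
tcp_rot: [179.9, -0.1, 24.9]
wrist_force: [-0.2, 0.9, 0.8]
opening: 0.0595
grasp_force: 0.0
[278.23692395 192.95013054] (array([-0.0005, -0.0009,  0.1561]), array([ 0.13, -0.07,  0.01]))
278 192
```

View pics/c9.png

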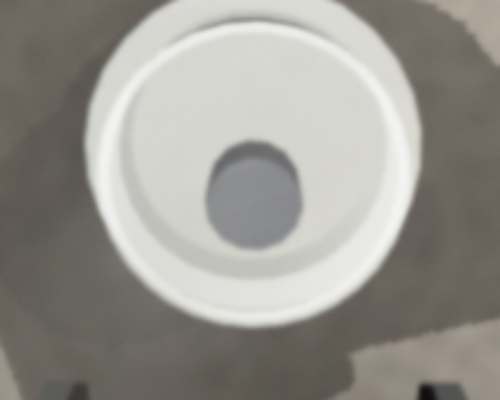

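The knob is where predicted, at the crop centre. Grip, lift and carry it to the mill.

```bash
python3 -m handwheel '[{"tx":0,"ty":0,"tz":0.04,"ax":0,"ay":0,"az":0,"jaw":0.4},{"tx":0,"ty":0,"tz":0.04,"ax":0,"ay":0,"az":0,"jaw":0.4},{"tx":0,"ty":0,"tz":0.04,"ax":0,"ay":0,"az":0,"jaw":0.4},{"tx":0,"ty":0,"tz":0.025,"ax":0,"ay":0,"az":0,"jaw":0.4},{"tx":0,"ty":0,"tz":0.013,"ax":0,"ay":0,"az":0,"jaw":0.4},{"tx":0,"ty":0,"tz":0,"ax":0,"ay":0,"az":0,"jaw":-1},{"tx":0,"ty":0,"tz":0,"ax":0,"ay":0,"az":0,"jaw":-1},{"tx":0,"ty":0,"tz":0,"ax":0,"ay":0,"az":0,"jaw":-1},{"tx":0,"ty":0,"tz":0,"ax":0,"ay":0,"az":0,"jaw":-1},{"tx":0,"ty":0,"tz":0,"ax":0,"ay":0,"az":0,"jaw":-1}]' 40
python3 -m handwheel '[{"tx":0,"ty":0,"tz":-0.03,"ax":0,"ay":0,"az":0,"jaw":-1},{"tx":0,"ty":0,"tz":-0.05,"ax":0,"ay":0,"az":0,"jaw":-1},{"tx":0,"ty":0,"tz":-0.05,"ax":0,"ay":0,"az":0,"jaw":-1},{"tx":0,"ty":0,"tz":-0.05,"ax":0,"ay":0,"az":0,"jaw":-1},{"tx":0,"ty":0,"tz":-0.05,"ax":0,"ay":0,"az":0,"jaw":-1},{"tx":0,"ty":0,"tz":-0.04,"ax":0,"ay":0,"az":0,"jaw":-1},{"tx":0,"ty":0,"tz":0,"ax":0,"ay":0,"az":0,"jaw":-1},{"tx":0,"ty":0,"tz":0,"ax":0,"ay":0,"az":0,"jaw":-1},{"tx":0,"ty":0,"tz":0,"ax":0,"ay":0,"az":0,"jaw":-1},{"tx":0,"ty":0,"tz":0,"ax":0,"ay":0,"az":0,"jaw":-1}]'
python3 - <<'E'
from h import *
print(delta([.5577,-.2930,.35],[180,0,24.9]))
E
```

```text
time: 33.3
ee_pos: [0.4008, -0.4991, 0.0779]
tcp_rot: [179.8, -0.1, 24.9]
wrist_force: [0.4, 0.0, 6.3]
opening: 0.0323
grasp_force: 40.8
time: 34.55
ee_pos: [0.3999, -0.4983, 0.3452]
tcp_rot: [-179.9, -0.0, 24.9]
wrist_force: [-0.0, -0.2, -2.8]
opening: 0.0324
grasp_force: 41.0
(array([ 0.2296, -0.1198, -0.0046]), array([-0.1 , -0.02, -0.  ]))
```

```bash
python3 -m handwheel '[{"tx":0.0459,"ty":-0.024,"tz":0,"ax":0,"ay":0,"az":0,"jaw":-1},{"tx":0.0459,"ty":-0.024,"tz":0,"ax":0,"ay":0,"az":0,"jaw":-1},{"tx":0.0459,"ty":-0.024,"tz":0,"ax":0,"ay":0,"az":0,"jaw":-1},{"tx":0.0459,"ty":-0.024,"tz":0,"ax":0,"ay":0,"az":0,"jaw":-1},{"tx":0.0459,"ty":-0.024,"tz":0,"ax":0,"ay":0,"az":0,"jaw":-1},{"tx":0,"ty":0,"tz":0.03,"ax":0,"ay":0,"az":0,"jaw":-1},{"tx":0,"ty":0,"tz":0.03,"ax":0,"ay":0,"az":0,"jaw":-1},{"tx":0,"ty":0,"tz":0.03,"ax":0,"ay":0,"az":0,"jaw":-1},{"tx":0,"ty":0,"tz":0,"ax":0,"ay":0,"az":0,"jaw":-1},{"tx":0,"ty":0,"tz":0,"ax":0,"ay":0,"az":0,"jaw":-1}]'
python3 -m handwheel '[{"tx":0,"ty":0,"tz":0.008,"ax":0,"ay":0,"az":0,"jaw":-1},{"tx":0,"ty":0,"tz":0.008,"ax":0,"ay":0,"az":0,"jaw":-1},{"tx":0,"ty":0,"tz":0.006,"ax":0,"ay":0,"az":0,"jaw":-1},{"tx":0,"ty":0,"tz":0.005,"ax":0,"ay":0,"az":0,"jaw":-1},{"tx":0,"ty":0,"tz":0.002,"ax":0,"ay":0,"az":0,"jaw":-1},{"tx":0,"ty":0,"tz":0,"ax":0,"ay":0,"az":0,"jaw":-1},{"tx":0,"ty":0,"tz":0,"ax":0,"ay":0,"az":0,"jaw":-1},{"tx":0,"ty":0,"tz":0,"ax":0,"ay":0,"az":0,"jaw":-1},{"tx":0,"ty":0,"tz":0,"ax":0,"ay":0,"az":0,"jaw":-1},{"tx":0,"ty":0,"tz":0,"ax":0,"ay":0,"az":0,"jaw":-1}]'
```

```text
time: 35.8
ee_pos: [0.5578, -0.2931, 0.2577]
tcp_rot: [179.9, -0.1, 24.9]
wrist_force: [-0.4, 0.5, -2.3]
opening: 0.0327
grasp_force: 41.1
time: 37.05
ee_pos: [0.5579, -0.293, 0.2275]
tcp_rot: [180.0, -0.0, 24.9]
wrist_force: [0.3, 0.3, -3.2]
opening: 0.0324
grasp_force: 41.2
```

Lower the last few millimetres, release, retreat, then head towards the 80 mm spare.

```bash
python3 -m handwheel '[{"tx":0,"ty":0,"tz":0.002,"ax":0,"ay":0,"az":0,"jaw":-1},{"tx":0,"ty":0,"tz":0.0015,"ax":0,"ay":0,"az":0,"jaw":-1},{"tx":0,"ty":0,"tz":0,"ax":0,"ay":0,"az":0,"jaw":-1},{"tx":0,"ty":0,"tz":0,"ax":0,"ay":0,"az":0,"jaw":-1},{"tx":0,"ty":0,"tz":0,"ax":0,"ay":0,"az":0,"jaw":0.4},{"tx":0,"ty":0,"tz":0,"ax":0,"ay":0,"az":0,"jaw":0.4},{"tx":0,"ty":0,"tz":0,"ax":0,"ay":0,"az":0,"jaw":0.4},{"tx":0,"ty":0,"tz":0,"ax":0,"ay":0,"az":0,"jaw":0.4},{"tx":0,"ty":0,"tz":-0.02,"ax":0,"ay":0,"az":0,"jaw":0.4},{"tx":0,"ty":0,"tz":-0.05,"ax":0,"ay":0,"az":0,"jaw":0.4}]'
python3 - <<'E'
from h import *
print(delta([.43,-.058,.22],[180,0,46]))
E
```

```text
time: 38.3
ee_pos: [0.5571, -0.2927, 0.2923]
tcp_rot: [-179.8, 0.1, 24.9]
wrist_force: [1.0, -0.5, 1.1]
opening: 0.06
grasp_force: 0.0
(array([-0.0163, -0.2661,  0.0733]), array([ -0.23,   0.08, -21.11]))
```

```bash
python3 -m handwheel '[{"tx":-0.0027,"ty":-0.0443,"tz":-0.01,"ax":0,"ay":0,"az":0,"jaw":0.4},{"tx":-0.0027,"ty":-0.0443,"tz":0,"ax":0,"ay":0,"az":0,"jaw":0.4},{"tx":-0.0027,"ty":-0.0443,"tz":0,"ax":0,"ay":0,"az":0,"jaw":0.4},{"tx":-0.0027,"ty":-0.0443,"tz":0,"ax":0,"ay":0,"az":0,"jaw":0.4},{"tx":-0.0027,"ty":-0.0443,"tz":0.02,"ax":0,"ay":0,"az":0,"jaw":0.4},{"tx":-0.0027,"ty":-0.0443,"tz":0.03,"ax":0,"ay":0,"az":0,"jaw":0.4},{"tx":0,"ty":0,"tz":0.03,"ax":0,"ay":0,"az":-7,"jaw":0.4},{"tx":0,"ty":0,"tz":0,"ax":0,"ay":0,"az":-7,"jaw":0.4},{"tx":0,"ty":0,"tz":0,"ax":0,"ay":0,"az":-7,"jaw":0.4},{"tx":0,"ty":0,"tz":0,"ax":0,"ay":0,"az":0,"jaw":0.4}]'
python3 - <<'E'
from h import *
w=cam('wrist','w10'); s=cam('side','s10')
print(proj(w,np.array([.4395,-.0585,.06])))
cv2.imwrite('pics/m10.png',np.hstack([cv2.resize(w['color'],(480,360)),cv2.resize(s['color'][120:240,220:326],(318,360),interpolation=cv2.INTER_CUBIC)])[:,:,::-1])
E
```

```text
time: 39.55
ee_pos: [0.4312, -0.0587, 0.224]
tcp_rot: [180.0, -0.0, 45.9]
wrist_force: [-0.2, 0.1, 0.4]
opening: 0.0598
grasp_force: 0.0
[284.9909885  178.47635423]
```

View pics/m10.png

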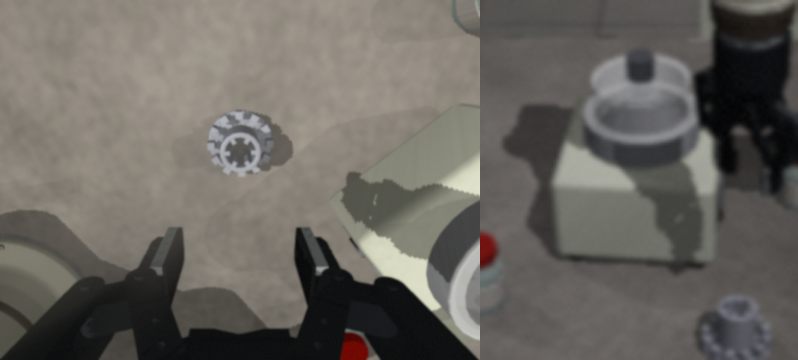

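The cover looks seated as at the start. The spare's hub top is at about (280,178.5) in the full picture.

Run:
```python
from h import *
w=load('w10'); c=atz(w,(280,178.5),.06); print(c,delta([*c[:2],.028],[180,0,45.9]))
```

```text
[ 0.43616991 -0.05529448  0.06      ] (array([0.0058, 0.001 , 0.196 ]), array([ 0.03, -0.05, -0.17]))
```

```bash
python3 -m handwheel '[{"tx":0.005,"ty":0.001,"tz":0.05,"ax":0,"ay":0,"az":0,"jaw":0.4},{"tx":0,"ty":0,"tz":0.05,"ax":0,"ay":0,"az":0,"jaw":0.4},{"tx":0,"ty":0,"tz":0.05,"ax":0,"ay":0,"az":0,"jaw":0.4},{"tx":0,"ty":0,"tz":0.03,"ax":0,"ay":0,"az":0,"jaw":0.4},{"tx":0,"ty":0,"tz":0.015,"ax":0,"ay":0,"az":0,"jaw":0.4},{"tx":0,"ty":0,"tz":0,"ax":0,"ay":0,"az":0,"jaw":0.4},{"tx":0,"ty":0,"tz":0,"ax":0,"ay":0,"az":0,"jaw":-1},{"tx":0,"ty":0,"tz":0,"ax":0,"ay":0,"az":0,"jaw":-1},{"tx":0,"ty":0,"tz":0,"ax":0,"ay":0,"az":0,"jaw":-1},{"tx":0,"ty":0,"tz":0,"ax":0,"ay":0,"az":0,"jaw":-1}]' 60
python3 -m handwheel '[{"tx":0,"ty":0,"tz":0,"ax":0,"ay":0,"az":0,"jaw":-1},{"tx":0,"ty":0,"tz":-0.03,"ax":0,"ay":0,"az":0,"jaw":-1},{"tx":0,"ty":0,"tz":-0.05,"ax":0,"ay":0,"az":0,"jaw":-1},{"tx":0,"ty":0,"tz":-0.06,"ax":0,"ay":0,"az":0,"jaw":-1},{"tx":0,"ty":0,"tz":-0.06,"ax":0,"ay":0,"az":0,"jaw":-1},{"tx":0,"ty":0,"tz":-0.06,"ax":0,"ay":0,"az":0,"jaw":-1},{"tx":0,"ty":0,"tz":-0.04,"ax":0,"ay":0,"az":0,"jaw":-1},{"tx":0,"ty":0,"tz":0,"ax":0,"ay":0,"az":0,"jaw":-1},{"tx":0,"ty":0,"tz":0,"ax":0,"ay":0,"az":0,"jaw":-1},{"tx":0,"ty":0,"tz":0,"ax":0,"ay":0,"az":0,"jaw":-1}]'
python3 - <<'E'
from h import *
r=np.load('rack.npy'); B,T,Rr=rackpts(r)
print(delta(B[1]+Rr[:,2]*.18,[180,-23,r[3]]),B[1]+Rr[:,2]*.18,telemetry.get_obs()['q'].round(1))
E
```

```text
time: 40.9
ee_pos: [0.4366, -0.0559, 0.0306]
tcp_rot: [179.9, -0.1, 45.9]
wrist_force: [-2.3, 0.0, 7.3]
opening: 0.0451
grasp_force: 62.2
time: 42.15
ee_pos: [0.435, -0.0558, 0.3274]
tcp_rot: [-179.9, 0.0, 45.9]
wrist_force: [0.3, 0.4, -2.2]
opening: 0.0452
grasp_force: 62.6
(array([ 0.2135, -0.2754,  0.1293]), array([-0.05, 23.04, -0.19])) [0.38558926 0.28923975 0.19835885] [ -7.3  -6.7   9.5 106.3   0.  126.8]
```

```bash
python3 -m handwheel '[{"tx":0.0267,"ty":-0.0344,"tz":0,"ax":0,"ay":0,"az":-5,"jaw":-1},{"tx":0.0296,"ty":-0.0319,"tz":0,"ax":0,"ay":0,"az":-5,"jaw":-1},{"tx":0.0323,"ty":-0.0292,"tz":0,"ax":0,"ay":0,"az":-5,"jaw":-1},{"tx":0.0347,"ty":-0.0263,"tz":0,"ax":0,"ay":0,"az":-5,"jaw":-1},{"tx":0.0369,"ty":-0.0232,"tz":0,"ax":0,"ay":0,"az":0,"jaw":-1},{"tx":0.0369,"ty":-0.0232,"tz":0,"ax":0,"ay":0,"az":0,"jaw":-1},{"tx":0.0369,"ty":-0.0232,"tz":0,"ax":0,"ay":0,"az":0,"jaw":-1},{"tx":0.0369,"ty":-0.0232,"tz":0,"ax":0,"ay":0,"az":0,"jaw":-1},{"tx":0,"ty":0,"tz":0,"ax":0,"ay":0,"az":0,"jaw":-1},{"tx":0,"ty":0,"tz":0,"ax":0,"ay":0,"az":0,"jaw":-1}]'
python3 -m handwheel '[{"tx":0,"ty":0,"tz":0,"ax":-2.62,"ay":7.2,"az":0,"jaw":-1},{"tx":0,"ty":0,"tz":0,"ax":-2.62,"ay":7.2,"az":0,"jaw":-1},{"tx":0,"ty":0,"tz":0,"ax":-2.62,"ay":7.2,"az":0,"jaw":-1},{"tx":0,"ty":0,"tz":0,"ax":0,"ay":0,"az":0,"jaw":-1},{"tx":0,"ty":0,"tz":0,"ax":0,"ay":0,"az":0,"jaw":-1},{"tx":0,"ty":0,"tz":0,"ax":0,"ay":0,"az":0,"jaw":-1},{"tx":0,"ty":0,"tz":0,"ax":0,"ay":0,"az":0,"jaw":-1},{"tx":0,"ty":0,"tz":0,"ax":0,"ay":0,"az":0,"jaw":-1},{"tx":0,"ty":0,"tz":0,"ax":0,"ay":0,"az":0,"jaw":-1},{"tx":0,"ty":0,"tz":0,"ax":0,"ay":0,"az":0,"jaw":-1}]'
cat > d1.py <<'E'
from h import *
r=np.load('rack.npy'); B,T,Rr=rackpts(r); o=telemetry.get_obs(); M=toolT(o)[:3,:3]
Rt=(R.from_euler('xyz',[180,-23,r[3]],degrees=True)*R.from_euler('z',-20,degrees=True))
e=Rt.as_euler('xyz',degrees=True)
print(delta(B[1]+Rr[:,2]*(.0306+.12),e),'to tray',delta(B[1]+Rr[:,2]*.0306,e)[0],o['q'].round(1))
E
python3 d1.py
```

```text
time: 43.4
ee_pos: [0.3863, 0.2889, 0.3281]
tcp_rot: [-180.0, 0.1, 65.9]
wrist_force: [0.2, -0.2, -2.6]
opening: 0.0451
grasp_force: 62.8
time: 44.65
ee_pos: [0.3865, 0.2892, 0.3289]
tcp_rot: [171.7, -21.5, 67.5]
wrist_force: [-0.4, -0.5, -3.1]
opening: 0.0451
grasp_force: 62.9
(array([-0.0483, -0.0184,  0.1493]), array([ 0.08,  0.02, -0.14])) to tray [-0.0482 -0.0186  0.2693] [ 34.1 -23.9  -7.6  83.7   4.6 149.1]
```

```bash
python3 -m handwheel '[{"tx":-0.024,"ty":-0.0092,"tz":0.01,"ax":0,"ay":0,"az":0,"jaw":-1},{"tx":-0.0243,"ty":-0.0092,"tz":0.02,"ax":0,"ay":0,"az":0,"jaw":-1},{"tx":0,"ty":0,"tz":0.04,"ax":0,"ay":0,"az":0,"jaw":-1},{"tx":0,"ty":0,"tz":0.04,"ax":0,"ay":0,"az":0,"jaw":-1},{"tx":0,"ty":0,"tz":0.03,"ax":0,"ay":0,"az":0,"jaw":-1},{"tx":0,"ty":0,"tz":0.009,"ax":0,"ay":0,"az":0,"jaw":-1},{"tx":0,"ty":0,"tz":0,"ax":0,"ay":0,"az":0,"jaw":-1},{"tx":0,"ty":0,"tz":0,"ax":0,"ay":0,"az":0,"jaw":-1},{"tx":0,"ty":0,"tz":0,"ax":0,"ay":0,"az":0,"jaw":-1},{"tx":0,"ty":0,"tz":0,"ax":0,"ay":0,"az":0,"jaw":-1}]'
python3 d1.py
```

```text
time: 45.9
ee_pos: [0.3936, 0.2974, 0.1723]
tcp_rot: [171.7, -21.6, 67.5]
wrist_force: [-0.1, -0.6, -2.8]
opening: 0.0449
grasp_force: 62.9
(array([-0.0003, -0.0003,  0.0009]), array([ 0.12, -0.04, -0.15])) to tray [-0.0004 -0.0005  0.1209] [ 34.5 -27.1 -27.4  67.    4.4 149.5]
```

```bash
python3 -m handwheel '[{"tx":-0.001,"ty":-0.0005,"tz":0.02,"ax":0,"ay":0,"az":0,"jaw":-1},{"tx":0,"ty":0,"tz":0.01,"ax":0,"ay":0,"az":0,"jaw":-1},{"tx":0,"ty":0,"tz":0.01,"ax":0,"ay":0,"az":0,"jaw":-1},{"tx":0,"ty":0,"tz":0.01,"ax":0,"ay":0,"az":0,"jaw":-1},{"tx":0,"ty":0,"tz":0.01,"ax":0,"ay":0,"az":0,"jaw":-1},{"tx":0,"ty":0,"tz":0,"ax":0,"ay":0,"az":0,"jaw":-1},{"tx":0,"ty":0,"tz":0,"ax":0,"ay":0,"az":0,"jaw":-1},{"tx":0,"ty":0,"tz":0,"ax":0,"ay":0,"az":0,"jaw":-1},{"tx":0,"ty":0,"tz":0,"ax":0,"ay":0,"az":0,"jaw":-1},{"tx":0,"ty":0,"tz":0,"ax":0,"ay":0,"az":0,"jaw":-1}]'
```

```text
time: 47.15
ee_pos: [0.4091, 0.3136, 0.1161]
tcp_rot: [171.7, -21.6, 67.5]
wrist_force: [0.3, -0.3, -2.8]
opening: 0.0451
grasp_force: 62.9
```

On the peg with no contact. Go down to about 4 mm above the modelled tray, then release and retreat.

```bash
python3 -m handwheel '[{"tx":0,"ty":0,"tz":0.015,"ax":0,"ay":0,"az":0,"jaw":-1},{"tx":0,"ty":0,"tz":0.015,"ax":0,"ay":0,"az":0,"jaw":-1},{"tx":0,"ty":0,"tz":0.015,"ax":0,"ay":0,"az":0,"jaw":-1},{"tx":0,"ty":0,"tz":0.01,"ax":0,"ay":0,"az":0,"jaw":-1},{"tx":0,"ty":0,"tz":0.002,"ax":0,"ay":0,"az":0,"jaw":-1},{"tx":0,"ty":0,"tz":0,"ax":0,"ay":0,"az":0,"jaw":-1},{"tx":0,"ty":0,"tz":0,"ax":0,"ay":0,"az":0,"jaw":-1},{"tx":0,"ty":0,"tz":0,"ax":0,"ay":0,"az":0,"jaw":-1},{"tx":0,"ty":0,"tz":0,"ax":0,"ay":0,"az":0,"jaw":-1},{"tx":0,"ty":0,"tz":0,"ax":0,"ay":0,"az":0,"jaw":-1}]'
python3 -m handwheel '[{"tx":0,"ty":0,"tz":0,"ax":0,"ay":0,"az":0,"jaw":0.4},{"tx":0,"ty":0,"tz":0,"ax":0,"ay":0,"az":0,"jaw":0.4},{"tx":0,"ty":0,"tz":0,"ax":0,"ay":0,"az":0,"jaw":0.4},{"tx":0,"ty":0,"tz":0,"ax":0,"ay":0,"az":0,"jaw":0.4},{"tx":0,"ty":0,"tz":-0.02,"ax":0,"ay":0,"az":0,"jaw":0.4},{"tx":0,"ty":0,"tz":-0.04,"ax":0,"ay":0,"az":0,"jaw":0.4},{"tx":0,"ty":0,"tz":-0.05,"ax":0,"ay":0,"az":0,"jaw":0.4},{"tx":0,"ty":0,"tz":-0.06,"ax":0,"ay":0,"az":0,"jaw":0.4},{"tx":-0.04,"ty":0,"tz":-0.04,"ax":0,"ay":0,"az":0,"jaw":0.4},{"tx":-0.04,"ty":0,"tz":-0.02,"ax":0,"ay":0,"az":0,"jaw":0.4}]'
python3 - <<'E'
from h import *
s=cam('side','s11');w=cam('wrist','w11');t=cam('top','t11')
z=lambda im,W,H:cv2.resize(im,(W,H),interpolation=cv2.INTER_CUBIC)
cv2.imwrite('pics/m11.png',np.vstack([np.hstack([z(s['color'][230:365,200:380],400,300),z(w['color'],400,300)]),np.hstack([z(t['color'],400,300),z(s['color'][125:230,220:360],400,300)])])[:,:,::-1])
E
```

```text
time: 48.4
ee_pos: [0.4241, 0.3292, 0.0637]
tcp_rot: [171.7, -21.5, 67.5]
wrist_force: [-10.6, -10.0, 9.6]
opening: 0.0453
grasp_force: 65.0
time: 49.65
ee_pos: [0.3329, 0.1957, 0.2481]
tcp_rot: [171.6, -21.7, 67.6]
wrist_force: [0.6, -0.3, 0.5]
opening: 0.0597
grasp_force: 0.0
```

View pics/m11.png

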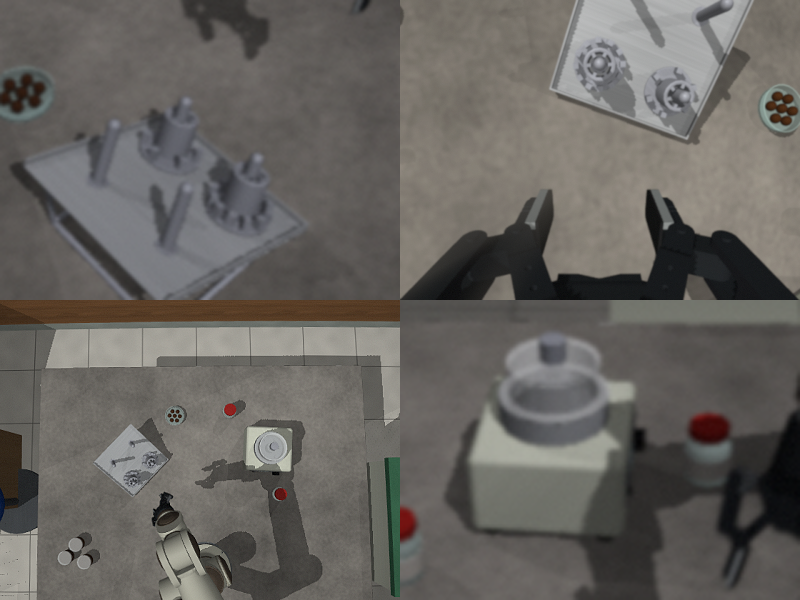

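Both rotors are on pegs 0 and 1, and the bench is clear of other rotors. I'll check the heights and the cover numerically.

Run:
```python
from h import *
s=load('s11'); r=np.load('rack.npy'); B,T,Rr=rackpts(r)
print(proj(s,B[:2]+.06*Rr[:,2]).round(1), proj(s,B[:2]+.07*Rr[:,2]).round(1))
for a,b,u,v in(('t1','t11',383,204),('s1','s11',273,143)):
    A,Bm=load(a)['color'],load(b)['color']
    m=cv2.matchTemplate(Bm[v-25:v+25,u-25:u+25],A[v-15:v+15,u-15:u+15],cv2.TM_CCOEFF_NORMED);_,q,_,l=cv2.minMaxLoc(m);print(q,l,'(10,10)=same')
im=s['color'].copy()
z=lambda i:cv2.resize(s['color'][v0:v0+60,u0:u0+60],(400,400),interpolation=cv2.INTER_CUBIC)
out=[]
for u0,v0 in((250,258),(282,280)):
    q=z(0).copy()
    i=(u0==282)*1
    for h,rr in((.003,.040),(.06,.0225)):
        a=np.linspace(0,2*np.pi,60); P=B[i]+h*Rr[:,2]+rr*(np.cos(a)[:,None]*Rr[:,0]+np.sin(a)[:,None]*Rr[:,1])
        cv2.polylines(q,[((proj(s,P)-[u0,v0]+.5)*400/60).astype(int)],True,(255,0,0),1)
    out.append(q)
cv2.imwrite('pics/m12.png',np.hstack(out)[:,:,::-1])
```

```text
[[280.3 282.7]
 [311.9 308.3]] [[281.3 279.7]
 [313.1 305.3]]
0.8870800137519836 (10, 10) (10,10)=same
0.993886411190033 (10, 10) (10,10)=same
```

View pics/m12.png

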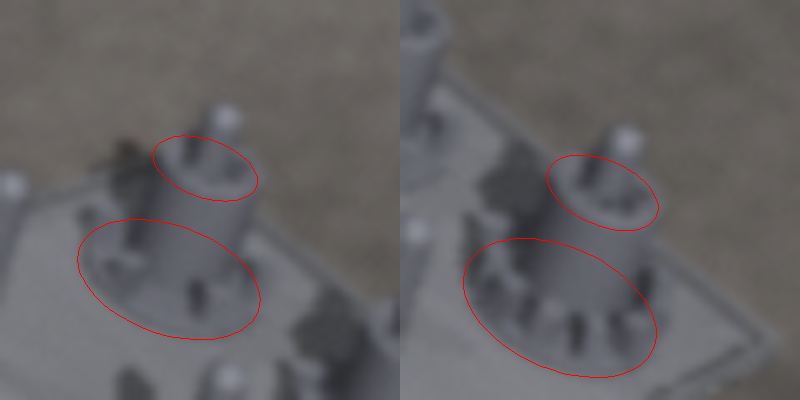

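Both rotor outlines match a flat seat on the tray. The cover's knob is in the same pixels as at the start, and the arm is clear. Handing in.

```bash
python3 -c "
from workcell import workorder; print(workorder.job_done())"
```

```text
the job is handed in; nothing more can be done
None
```

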